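Free the seized jig arm and stack packs with separator boards

ROBOT

A 7-joint arm with a two-finger parallel gripper is mounted at the origin on the work surface. World frame = base frame: x ahead of the robot, y to its left, z up, the work surface at z = 0. Lengths are in m, angles in rad, forces in N, time in s.
With the tool pointing down it reaches from about 0.4 to 0.85 m from the base axis. Payload 4.5 kg.
Tool frame: the origin (TCP) lies at the very end of the fingers, on their centre line; the grasp point (between the pads) lies 19 mm behind it (bot.grasp_offset is the distance from the TCP to the grasp point, in m); z points along the fingers, y is the line along which they close (so a half turn about z gives the same grasp; the last joint's range is limited). The gripper opens to 88 mm and grips with 3 to 60 N. Pads are 18 mm wide; open, the fingers measure 123 mm over their backs; the gripper's body (75 mm by 187 mm) begins 45 mm behind the grasp point.
Start: joints at [-1.212, 0.689, -0.195, 1.565, 0.157, 0.902, -0.215], TCP at [0.199, 0.592, 0.205] pointing down, gripper open.
Joint ranges: [-3.01, 3.01], [-0.46, 2.08], [-1.47, 1.51], [0.13, 2.56], [-1, 4.14], [0.04, 2.09], [-2.66, 2.66]. Speed limits (rad/s): [2.57, 2.57, 3.14, 3.14, 3.14, 3.14, 3.14].

INTERFACE

Orientations are given as a unit quaternion [w, x, y, z].
In Python, from workcell import read_state, capture, get_calibration, job, bot gives the robot as it stands.
- The arm moves only by the tool step_arm, never from a script. Its argument "increments" is a list of rows, each a list of 3 entries, a list of its own where there are three numbers: the shift along the tool's x, y, z in mm, then the turn, a rotation vector about the tool's x, y, z in rad, then the finger opening in mm, from 0 to 88.1. A call has 1 to 8 rows; each row is the pose to reach, as a shift and turn from the pose commanded when the call began, along the tool's axes at that moment; what a row does not reach only later rows make up. A row lasts 1/10 s, in which the tool goes at most 50 mm and 8.59 degrees, less where a joint would pass 70% of its speed; a pose out of reach is approached as far as the arm can. A call with a gripper value outside its range is refused whole. The fingers move at their own pace and stop on an object; "squeeze" is the grip in N (left out, the last holds). Time passes only in rows, so rows that repeat a pose let the fingers close. It gives the time, the measured TCP pose, the force, the opening and the grip force at its end, in the units of the state.
- read_state(): the state, without advancing time (a new reading comes with each control period).
- capture(name): name is "scene" or "top"; returns the picture (400x640x3 uint8, red, green, blue); there is no depth.
- get_calibration(name): a dict with "camera_matrix" (3x3 intrinsics, pixels), "rvec" (rotation vector, rad) and "tvec" (3), from world to camera coordinates, as OpenCV has them. Camera axes: x right, y down, z forward; pixel columns grow to the right and rows downward; lengths in m; the calibration is good to about 2 mm. A picture is of the moment at which its call begins. get_calibration takes no time and is no camera call.
- job.finish_job(): hands the job in; it is judged then, once.
The state is a dict: "clock": time; "joints": joint angles; "joint_velocities": joint speeds; "joint_efforts": joint torques, N m; "eef_pos": TCP position; "tcp_rot": TCP orientation; "ft_force": force on the tool from outside, world axes, zero at the start; "ft_torque": the same for the moment, N m; "gripper_width": finger opening in m; "gripper_force": force on a finger pad.
Only numpy, scipy, OpenCV 4.12 (cv2) and the standard library are available. Lean on these libraries where they do the work, as an engineer would, in place of code of your own. Each camera call takes 0.05 s, during which the arm holds its last target. There are 200 camera calls.

TASK

The wing knob of the retaining arm on the stacking jig has seized: take hold of it and rock it back and forth, end to end of the little play it has, until it breaks free, and swing the arm right clear of the jig (counterclockwise from above). Then stack all the white packs flat and square on the jig bed between its two end plates, with exactly one brown separator board laid square between each pack and the next (none under the first and none doubled); spare boards may stay on the bench. Last, turn the arm back over the middle of the finished stack, and leave the other things on the bench where they are.

Things in the scene. Friction and masses are not known exactly. Their poses are not given: they have to be found in the camera images.
- jig: Fixed jig. Origin: bench level under the bed; long axis y. Base bar 42 (x) x 265 (y) x 8 mm, y -92 to +172 mm, with a 60 mm wide foot at each end. Bed: grey block 42 (x) x 98 (y) mm, top 20 mm above the bench. End plates 50 mm wide, 8 thick, tops 70 mm above the bench, inner faces at y = -52 and +52 mm; long sides open. Pivot post, 26 mm, at y = +125 mm carries the arm.
- bed (a point): Centre of the top of the jig's bed, 20 mm above the bench: the underside of the first pack rests here.
- wing (a point): Middle of the black wing knob, on the pivot axis, 173 mm above the bench. Upright bar 12 mm thick, 50 long, 30 high (158 to 188 mm above the bench), its length along the arm and fixed to it; pinch it across the 12 mm from above. This frame turns with the arm, which points along its -y.
- bar_end (a point): Tip of the retaining arm: a flat steel bar 24 mm wide, 8 mm thick, 150 to 158 mm above the bench, that reaches 138 mm from the pivot, over the stack. A full stack of four packs tops out 134 mm above the bench, so the arm passes over it.
- retainer (a joint): Arm and knob angle, rad: 0 over the stack along the jig's y; + is counterclockwise from above, tip towards jig +x; 1.15 up is clear; stops -0.35, 1.7. First seized between hard stops at -0.30 and 0.30; steady force never frees it. Reaching within 0.08 of one end, then the other, loosens it step by step: free after 6 to 8 ends (hidden; the first may be either). Stiff, 0.1 N m; stays put.
- pack0: White packed carton, 52 (local x) by 90 (local y) by 24 mm, about 0.12 kg, with a slate-grey print on top and round the foot, lying flat. Origin: centre of its underside. Pinch it across the 52 mm. Two to four packs are present; an absent one has no pose.
- pack1: White packed carton, 52 (local x) by 90 (local y) by 24 mm, about 0.12 kg, with a slate-grey print on top and round the foot, lying flat. Origin: centre of its underside. Pinch it across the 52 mm. Two to four packs are present; an absent one has no pose.
- pack2: White packed carton, 52 (local x) by 90 (local y) by 24 mm, about 0.12 kg, with a slate-grey print on top and round the foot, lying flat. Origin: centre of its underside. Pinch it across the 52 mm. Two to four packs are present; an absent one has no pose.
- pack3: White packed carton, 52 (local x) by 90 (local y) by 24 mm, about 0.12 kg, with a slate-grey print on top and round the foot, lying flat. Origin: centre of its underside. Pinch it across the 52 mm. Two to four packs are present; an absent one has no pose.
- board0: Brown separator board, stiff, 56 (local x) by 92 (local y) by 6 mm, about 30 g, lying flat. Origin: centre of its underside. Pinch it by its edges across the 56 mm with the fingertips. Three are always present; only one fewer than the packs are needed.
- board1: Brown separator board, stiff, 56 (local x) by 92 (local y) by 6 mm, about 30 g, lying flat. Origin: centre of its underside. Pinch it by its edges across the 56 mm with the fingertips. Three are always present; only one fewer than the packs are needed.
- board2: Brown separator board, stiff, 56 (local x) by 92 (local y) by 6 mm, about 30 g, lying flat. Origin: centre of its underside. Pinch it by its edges across the 56 mm with the fingertips. Three are always present; only one fewer than the packs are needed.
- tape_roll: Bystander: clear tape roll, ring 72 mm across, 24 mm high. Origin: centre of its underside. Leave it where it is.
- marker: Bystander: black marker pen, 130 mm long. Origin: centre of its underside. Leave it where it is.
- glue: Bystander: white glue bottle, 48 mm across, 120 mm high. Origin: centre of its underside. Leave it where it is.
- cutter: Bystander: yellow closed carton cutter, 130 mm long. Origin: centre of its underside. Leave it where it is.
- rule: Bystander: steel rule 150 x 30 x 4 mm. Origin: centre of its underside. Leave it where it is.
- cap_cup: Bystander: small grey plastic cup, 70 mm across, 60 mm high. Origin: centre of its underside. Leave it where it is.
Things that resemble listed ones, but are neither listed nor needed, are in the scene too. Leave any blue look-alike of the board1 alone.

How it is judged:
By the outcome, as a careful person would: the job done as asked, in the order asked, and still so for the second after the job is handed in, with the robot touching nothing.
Of pack0, pack1, pack2, pack3 only 2 to 4 are there at a start; the rules pass over those that are not, and their reading is None.
At some moment in a run one of board0, board1, board2 may be knocked a few centimetres aside while the robot is not near it.
It also fails if it takes over 210 s, if anything falls off the work surface, if the arm or the gripper's body presses on something with over 40 N, if the wrist force passes 120 N, or if a joint passes its speed limit or range.

## Working session

There is one attempt and no reset: what is moved stays moved. The work goes in short steps, Python scripts to look and compute and a tool call to move; the robot and the scene stay as the last step left them, time stands still between calls to the robot, and variables do not carry over. Pictures are saved under pics/ and viewed, at most 14 in all, crops included, and the job is handed in when it is done.

Besides the shell and the picture viewer there is one more tool, called by a JSON object that holds its "method" and its "body", one argument or row to a line. step_arm: Moves the arm, as the interface text tells. Its arguments: {"type":"object","properties":{"increments":{"type":"array"},"squeeze":{"type":"number"}},"required":["increments"]}

```bash
mkdir -p pics; cat > h.py <<'E'
import numpy as np,cv2
from workcell import read_state,capture,get_calibration,job,bot
def cam(n):
    c=get_calibration(n);K=np.array(c["camera_matrix"],float);R=cv2.Rodrigues(np.array(c["rvec"],float))[0];t=np.array(c["tvec"],float).ravel();return K,R,t
def ray(n,px,z):
    K,R,t=cam(n);px=np.atleast_2d(np.array(px,float))
    d=(R.T@np.linalg.inv(K)@np.c_[px,np.ones(len(px))].T).T;o=-R.T@t
    return o+d*((z-o[2])/d[:,2])[:,None]
def proj(n,P):
    K,R,t=cam(n);q=(K@(R@np.atleast_2d(P).T+t[:,None])).T;return q[:,:2]/q[:,2:]
def snap(n,f):
    im=capture(n);cv2.imwrite(f"pics/{f}.png",im[:,:,::-1]);return im
E
python3 - <<'E'
from h import *
snap("top","t0");snap("scene","s0")
s=read_state();print(s)
for n in("top","scene"):
    K,R,t=cam(n);print(n,K.tolist(),(-R.T@t),R.tolist())
E
```

```text
{'clock': 0.1, 'joints': array([-1.21220433,  0.68986874, -0.19449785,  1.56619931,  0.1572709 ,
        0.90252117, -0.21511791]), 'joint_velocities': array([ 0.0005782 , -0.00280831, -0.00069309, -0.0009769 , -0.00089062,
       -0.00052995,  0.00044321]), 'joint_efforts': array([-2.18343230e-03, -5.28503823e+01, -1.27121095e+00, -1.53835970e+01,
       -5.25564188e-02,  1.93514941e-03,  6.10820825e-05]), 'eef_pos': array([0.19930129, 0.59173045, 0.20382015]), 'tcp_rot': array([-7.37263286e-05,  1.61674118e-01,  9.86843874e-01, -8.02022763e-04]), 'ft_force': array([-0.3467619 ,  0.63995111,  0.28412701]), 'ft_torque': array([-0.02536317, -0.0856285 , -0.00604917]), 'gripper_force': 0.0, 'gripper_width': 0.08829177457474406}
top [[508.2329281650761, 0.0, 320.8388116101198], [0.0, 508.2329281650761, 195.38896186780053], [0.0, 0.0, 1.0]] [ 0.30970249 -0.04785798  1.58254858] [[0.002967278407152385, -0.9999903968290978, -0.0032251369643293976], [-0.9897643641320762, -0.002476736172173366, -0.142689765828391], [0.14268040774080393, 0.0036155258978024934, -0.9897622084214978]]
scene [[382.89592071655704, 0.0, 318.64536823399754], [0.0, 382.89592071655704, 196.9340176164182], [0.0, 0.0, 1.0]] [0.99260587 0.44259999 1.04666859] [[-0.7039215883413463, 0.7102761125980048, 0.001497110437681387], [0.5735383364733113, 0.5696479753961253, -0.5886891885558304], [-0.41898469430567875, -0.4135323784176538, -0.8083580876924628]]
```

View pics/t0.png

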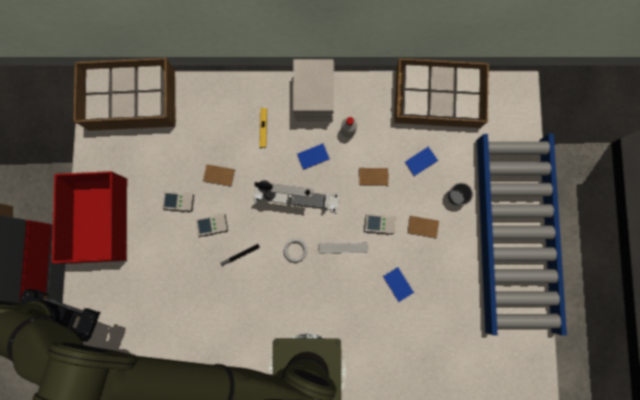

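View pics/s0.png

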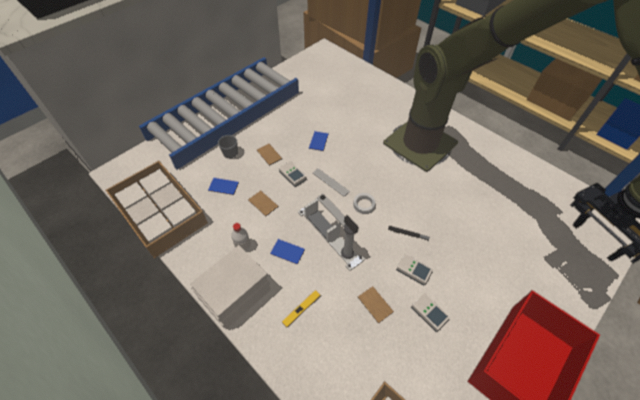

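Top: three white packs at about (178,202), (211,225) and (379,224), and three brown boards at (219,175), (373,176) and (423,227). The jig is at about (300,197), with its knob at the left end (265,188). I'll measure from masks and an enlarged crop.

```bash
python3 - <<'E'
from h import *
im=cv2.imread("pics/t0.png");
cv2.imwrite("pics/t0c.png",cv2.resize(im[140:270,145:455],None,fx=2.58,fy=2.58,interpolation=cv2.INTER_CUBIC))
sc=cv2.imread("pics/s0.png");cv2.imwrite("pics/s0c.png",cv2.resize(sc[170:290,280:400],None,fx=5,fy=5,interpolation=cv2.INTER_CUBIC))
hsv=cv2.cvtColor(im,cv2.COLOR_BGR2HSV)
for p in[(219,175),(373,176),(178,202),(150,230),(170,202),(192,202),(240,200),(310,200),(330,204)]:print(p,hsv[p[1],p[0]])
m=cv2.inRange(hsv,(5,90,60),(20,255,220));m[:130]=0
c,_=cv2.findContours(m,cv2.RETR_EXTERNAL,cv2.CHAIN_APPROX_NONE)
for k in c:
    if cv2.contourArea(k)<80:continue
    w=ray("top",k[:,0],.006)[:,:2]
    print("brown",cv2.minAreaRect(k),cv2.minAreaRect((w*1000).astype(np.float32)))
E
```

```text
(219, 175) [ 15 143 118]
(373, 176) [ 15 145 118]
(178, 202) [ 27  35 145]
(150, 230) [ 18  38 176]
(170, 202) [98 70 58]
(192, 202) [16 39 99]
(240, 200) [ 18  36 179]
(310, 200) [30  8 90]
(330, 204) [ 21  19 184]
brown ((422.7720031738281, 226.50399780273438), (29.426658630371094, 16.994117736816406), 10.30484676361084) ((440.2483825683594, -358.791259765625), (90.21959686279297, 53.12088394165039), 79.8037338256836)
brown ((373.0, 176.0), (16.0, 28.0), 90.0) ((599.1536254882812, -206.44078063964844), (51.21339797973633, 88.58377075195312), 0.1331409513950348)
brown ((218.5100860595703, 174.94296264648438), (28.211151123046875, 16.857177734375), 10.007980346679688) ((601.4031982421875, 280.9738464355469), (89.04254913330078, 53.73408508300781), 80.054443359375)
```

View pics/t0c.png

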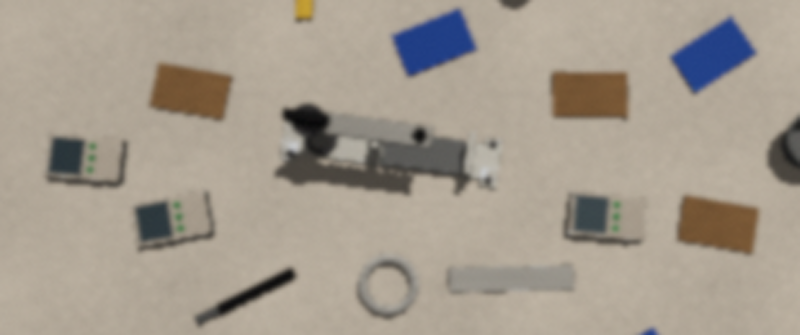

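View pics/s0c.png

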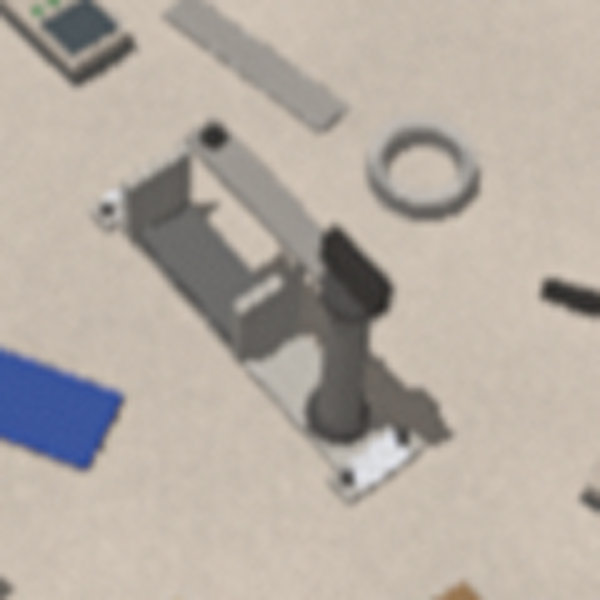

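The crop confirms three packs. The arm lies roughly over the bed, with the knob at (263,186) and the tip dot at (308,192). Scene crop: the jig's near foot is at about (357,264), and the end plates and bed are visible. Next I'll segment precisely.

```bash
python3 - <<'E'
from h import *
im=cv2.imread("pics/t0.png");sc=cv2.imread("pics/s0.png")
def rects(n,img,boxes,z):
    lab=cv2.cvtColor(img,cv2.COLOR_BGR2LAB).astype(float)
    bg=np.stack([cv2.medianBlur(img,5)]*1)[0]
    for b in boxes:
        x0,y0,x1,y1=b
        c=lab[y0:y1,x0:x1];ref=np.median(np.concatenate([c[0],c[-1],c[:,0],c[:,-1]]),0)
        d=np.linalg.norm(c-ref,axis=2)
        d=cv2.resize(d,None,fx=4,fy=4,interpolation=cv2.INTER_CUBIC)
        m=(d>14).astype(np.uint8);m=cv2.morphologyEx(m,cv2.MORPH_CLOSE,np.ones((25,25)))
        k=max(cv2.findContours(m,cv2.RETR_EXTERNAL,cv2.CHAIN_APPROX_NONE)[0],key=cv2.contourArea)[:,0]
        px=(k+.5)/4-.5+[x0,y0]
        for zz in z:
            w=ray(n,px,zz)[:,:2]*1000
            r=cv2.minAreaRect(w.astype(np.float32));print(n,b,zz,np.round(r[0],1),np.round(r[1],1),round(r[2],1),cv2.contourArea(k)/16)
P=[(155,184,202,220),(186,206,236,246),(356,206,404,242)]
rects("top",im,P,(.0,.024))
cal=lambda p:np.round(proj("scene",p),0)
for b in P:
    c=ray("top",[[(b[0]+b[2])/2,(b[1]+b[3])/2]],.012);print("in scene",cal(c))
tiles=[cv2.resize(im[b[1]:b[1]+36,b[0]-2:b[0]+48],(400,288),interpolation=cv2.INTER_CUBIC) for b in P]
cs=[cal(ray("top",[[(b[0]+b[2])/2,(b[1]+b[3])/2]],.012))[0].astype(int) for b in P]
# jig tiles
j=cv2.resize(im[176:216,248:348],(800,320),interpolation=cv2.INTER_CUBIC)
s=[cv2.resize(sc[c[1]-25:c[1]+25,c[0]-33:c[0]+33],(266,200),interpolation=cv2.INTER_CUBIC) for c in cs]
cv2.imwrite("pics/m1.png",np.vstack([j,cv2.resize(np.hstack(tiles),(800,192)) if 0 else cv2.resize(np.hstack(tiles),(798,192))[:, :].copy() if 0 else np.pad(cv2.resize(np.hstack(tiles),(798,80*2)),((0,0),(0,2),(0,0))) ]+[]))
print(cs)
E
```

```text
top (155, 184, 202, 220) 0.0 [514.5 406.3] [101.8  64.9] 86.1 553.46875
top (155, 184, 202, 220) 0.024 [511.4 399.4] [100.2  63.9] 86.1 553.46875
top (186, 206, 236, 246) 0.0 [441.3 297.5] [ 63.4 101.2] 11.0 581.5625
top (186, 206, 236, 246) 0.024 [439.3 292.3] [62.4 99.6] 11.0 581.5625
top (356, 206, 404, 242) 0.0 [ 445.7 -222.6] [102.6  64.5] 84.8 601.28125
top (356, 206, 404, 242) 0.024 [ 443.6 -220. ] [101.   63.5] 84.8 601.28125
in scene [[430. 310.]]
in scene [[415. 268.]]
in scene [[292. 173.]]
[array([430, 310]), array([415, 268]), array([292, 173])]
```

View pics/m1.png

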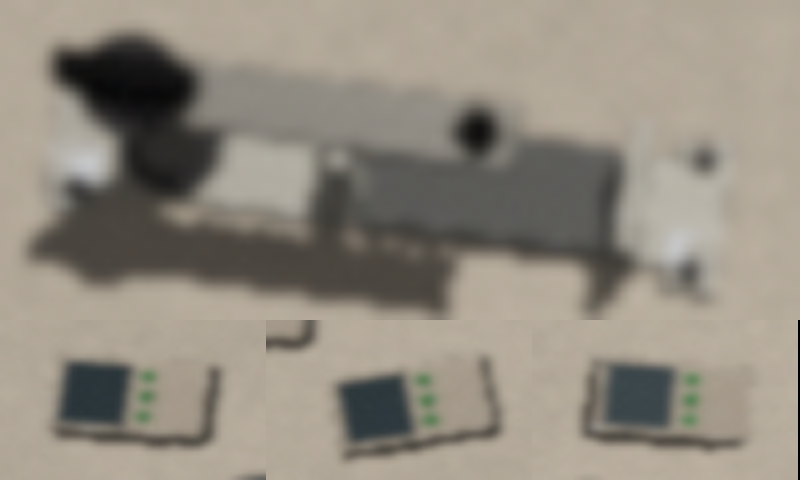

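```bash
python3 - <<'E'
from h import *
s=lambda x,y:(280+(x+.5)/5-.5,170+(y+.5)/5-.5)
t=lambda x,y:(248+(x+.5)/8-.5,176+(y+.5)/8-.5)
A,B,C=ray("scene",[s(350,503),s(425,442),s(93,208)],.006)*1000
print("scene",A,B,C,np.linalg.norm(A-B),np.linalg.norm(A-C))
D,E,F=ray("top",[t(727,150),t(708,300),t(45,190)],.006)*1000
print("top",D,E,F,np.linalg.norm(D-E))
# knob triangulation
im=cv2.imread("pics/t0.png");sc=cv2.imread("pics/s0.png")
print("knob top",ray("top",[t(125,85)],.188)*1000,"dot",ray("top",[t(478,130)],.158)*1000)
print("knob scene centre of top",ray("scene",[s(362,258)],.188)*1000,"ends",ray("scene",[s(332,235),s(390,285)],.188)*1000,"dot",ray("scene",[s(213,135)],.158)*1000)
print("plate tops scene far: ",ray("scene",[s(128,192),s(188,150)],.070)*1000,"near",ray("scene",[s(238,305),s(298,265)],.07)*1000)
# panel centroids
h=cv2.cvtColor(im,cv2.COLOR_BGR2HSV)
for b in[(155,184,202,220),(186,206,236,246),(356,206,404,242)]:
    c=h[b[1]:b[3],b[0]:b[2]];m=cv2.inRange(c,(90,50,30),(125,255,140));k=max(cv2.findContours(m,0,1)[0],key=cv2.contourArea)[:,0]+[b[0],b[1]]
    r=cv2.minAreaRect((ray("top",k,.024)[:,:2]*1000).astype(np.float32));print("panel",r)
E
```

```text
scene [578.83033564 163.34520278   6.        ] [517.30405076 168.6816961    6.        ] [541.39755053 -96.5945707    6.        ] 61.757282104510864 262.6212086662008
top [540.51913517 -97.25574816   6.        ] [481.4120259  -89.73432638   6.        ] [524.02619017 169.74712694   6.        ] 59.58374066356054
knob top [[536.18408182 117.61755722 188.        ]] dot [[525.20837414  -4.2758378  158.        ]]
knob scene centre of top [[541.75393908 122.14096552 188.        ]] ends [[542.20359458 101.04071165 188.        ]
 [543.90733352 143.77534677 188.        ]] dot [[523.95503362  -5.60665624 158.        ]]
plate tops scene far:  [[545.70987972 -56.73636846  70.        ]
 [496.93528966 -52.96616423  70.        ]] near [[556.23310483  47.90886539  70.        ]
 [510.65584302  54.09410222  70.        ]]
panel ((518.8046875, 423.63397216796875), (31.25274085998535, 28.047607421875), 0.14692744612693787)
panel ((440.30706787109375, 315.9471740722656), (33.191444396972656, 29.000991821289062), 10.196167945861816)
panel ((450.61248779296875, -205.82858276367188), (24.609840393066406, 28.0704402923584), 89.37948608398438)
```

Measured: jig origin ≈ (525.5, −2.7), yaw ≈ −7.5°, feet 264 mm apart and 60 mm wide as specified. The knob is at ≈ (542,122), at angle ≈ 0. Next is the move planner.

```bash
cat >> h.py <<'E'
from scipy.spatial.transform import Rotation as Ro
def Rt(a):
    c,s=np.cos(np.radians(a)),np.sin(np.radians(a));return np.array([[-s,c,0],[c,s,0],[0,0,-1.]])
def chain(T,start=None):
    """targets (x,y,z mm, yaw deg of tool y); prints shift and turn from each to the next, tool axes"""
    s=read_state()
    if start is None:
        q=s["tcp_rot"];p,R=s["eef_pos"]*1000,Ro.from_quat([q[1],q[2],q[3],q[0]]).as_matrix()
    else: p,R=np.array(start[:3],float),Rt(start[3])
    print("at",np.round(s["eef_pos"]*1000,1),"yaw",round(np.degrees(np.arctan2(R[1,1],R[0,1])),2),"w",round(s["gripper_width"]*1000,1),"t",round(s["clock"],1))
    for t in T:
        N=Rt(t[3]);print(t,"->",np.round(R.T@(np.array(t[:3])-p),1).tolist(),np.round(Ro.from_matrix(R.T@N).as_rotvec(),3).tolist());p,R=np.array(t[:3],float),N
JO=np.array([525.5,-2.7]);JY=-7.5
def jig(x,y):
    c,s=np.cos(np.radians(JY)),np.sin(np.radians(JY));return JO+np.array([c*x-s*y,s*x+c*y])
E
python3 - <<'E'
from h import *
k=jig(0,125);print(k)
chain([(*k,240,-7.5),(*k,163,-7.5)])
E
```

```text
[541.81577403 121.23060767]
at [199.3 591.7 203.8] yaw 71.39 w 88.3 t 0.1
(np.float64(541.8157740275064), np.float64(121.23060767172629), 240, -7.5) -> [-474.7, -336.7, -35.6] [-0.001, 0.001, 1.377]
(np.float64(541.8157740275064), np.float64(121.23060767172629), 163, -7.5) -> [0.0, 0.0, 77.0] [0.0, 0.0, 0.0]
```

{"method": "step_arm", "body": {
  "increments": [
    [[0, 0, -45], [0, 0, 0], 40],
    [[-80, -60, -45], [0, 0, 0.14], 40],
    [[-115, -85, -45], [0, 0, 0.28], 40],
    [[-150, -110, -45], [0, 0, 0.42], 40],
    [[-190, -135, -45], [0, 0, 0.56], 40],
    [[-230, -160, -45], [0, 0, 0.7], 40],
    [[-270, -190, -45], [0, 0, 0.84], 40],
    [[-310, -220, -45], [0, 0, 0.98], 40]
  ]
}}

```text
clock: 0.9
eef_pos: [0.4064, 0.3078, 0.2494]
tcp_rot: [-0.0, 0.609, 0.793, -0.0]
ft_force: [1.0, 1.3, -0.6]
gripper_width: 0.04
gripper_force: 0.0
```

```bash
python3 - <<'E'
from h import *
k=jig(0,125)
chain([(*k,235,-7.5)])
E
```

```text
at [406.4 307.8 249.4] yaw 14.92 w 40.0 t 0.9
(np.float64(541.8157740275064), np.float64(121.23060767172629), 235, -7.5) -> [-215.1, 82.8, 14.4] [-0.0, 0.0, 0.391]
```

{"method": "step_arm", "body": {
  "increments": [
    [[-45, 17, 0], [0, 0, 0.1], 40],
    [[-90, 34, 0], [0, 0, 0.2], 40],
    [[-130, 50, 0], [0, 0, 0.3], 40],
    [[-170, 66, 5], [0, 0, 0.39], 40],
    [[-200, 78, 10], [0, 0, 0.39], 40],
    [[-215, 83, 14], [0, 0, 0.39], 40],
    [[-215, 83, 14], [0, 0, 0.39], 40],
    [[-215, 83, 14], [0, 0, 0.39], 40]
  ]
}}

```text
clock: 1.7
eef_pos: [0.5411, 0.1258, 0.2352]
tcp_rot: [-0.001, 0.749, 0.663, -0.0]
ft_force: [-0.5, 0.9, 0.1]
gripper_width: 0.0399
gripper_force: 0.0
```

```bash
python3 - <<'E'
from h import *
k=jig(0,125)
chain([(*k,163,-7.5)])
im=snap("scene","s1");sn=cv2.resize(im[160:300,270:410,::-1],None,fx=4,fy=4,interpolation=cv2.INTER_CUBIC);cv2.imwrite("pics/s1c.png",sn)
E
```

```text
at [541.1 125.8 235.2] yaw -7.0 w 39.9 t 1.7
(np.float64(541.8157740275064), np.float64(121.23060767172629), 163, -7.5) -> [-4.6, 1.4, 72.2] [-0.002, -0.001, 0.009]
```

View pics/s1c.png

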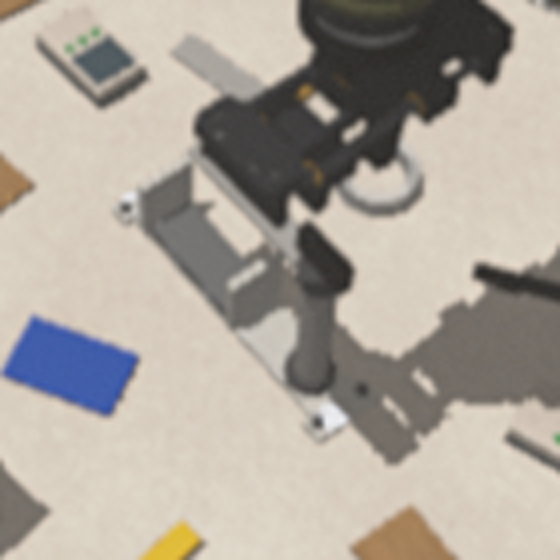

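The gripper hovers above and behind the knob in this view, which matches its height. Descending and pinching.

{"method": "step_arm", "body": {
  "increments": [
    [[-4, 1.5, 25], [0, 0, 0.01], 40],
    [[-4, 1.5, 50], [0, 0, 0.01], 40],
    [[-4, 1.5, 72], [0, 0, 0.01], 40],
    [[-4, 1.5, 72], [0, 0, 0.01], 40],
    [[-4, 1.5, 72], [0, 0, 0.01], 0],
    [[-4, 1.5, 72], [0, 0, 0.01], 0],
    [[-4, 1.5, 72], [0, 0, 0.01], 0],
    [[-4, 1.5, 72], [0, 0, 0.01], 0]
  ],
  "squeeze": 40
}}

```text
clock: 2.55
eef_pos: [0.5437, 0.1202, 0.1644]
tcp_rot: [0.0, 0.753, 0.658, 0.001]
ft_force: [-0.2, -0.4, -0.5]
gripper_width: 0.0103
gripper_force: 0.0
```

```bash
python3 - <<'E'
from h import *
chain([]);s=read_state();print(s["ft_force"],s["ft_torque"],s["gripper_force"])
E
```

```text
at [543.7 120.2 164.4] yaw -7.67 w 10.3 t 2.5
[-0.22141947 -0.38040025 -0.48199861] [-0.08879546  0.06921451 -0.04692344] 0.0
```

{"method": "step_arm", "body": {
  "increments": [
    [[0, 0, 0], [0, 0, 0], 0],
    [[0, 0, 0], [0, 0, 0], 0],
    [[0, 0, 0], [0, 0, 0], 0]
  ]
}}

```text
clock: 2.85
eef_pos: [0.5433, 0.1199, 0.1636]
tcp_rot: [0.0, 0.753, 0.658, 0.0]
ft_force: [-0.1, 0.7, -0.9]
gripper_width: 0.0003
gripper_force: 0.0
```

```bash
python3 - <<'E'
from h import *
chain([]);s=read_state();print(s["ft_force"],s["ft_torque"],s["gripper_force"])
E
```

```text
at [543.3 119.9 163.6] yaw -7.68 w 0.3 t 2.9
[-0.1407236   0.65119436 -0.86255646] [-0.0862619   0.06178375  0.02359948] 0.0
```

The fingers closed on nothing, so I'll look from both cameras.

```bash
python3 - <<'E'
from h import *
a=snap("scene","s2");b=snap("top","t2")
A=cv2.resize(a[180:280,300:400,::-1],(500,500),interpolation=cv2.INTER_CUBIC)
B=cv2.resize(b[150:220,240:300,::-1],(300,350),interpolation=cv2.INTER_CUBIC)
o=np.zeros((500,800,3),np.uint8);o[:,:500]=A;o[:350,500:]=B
cv2.imwrite("pics/m2.png",o)
for n in("scene","top"):print(n,proj(n,[[.5433,.1199,.1636],[.5418,.1212,.188]]))
E
```

```text
scene [[350.35124777 225.8983134 ]
 [351.7237364  220.99909636]]
top [[263.42528797 185.08813192]
 [261.93906368 184.19174303]]
```

View pics/m2.png

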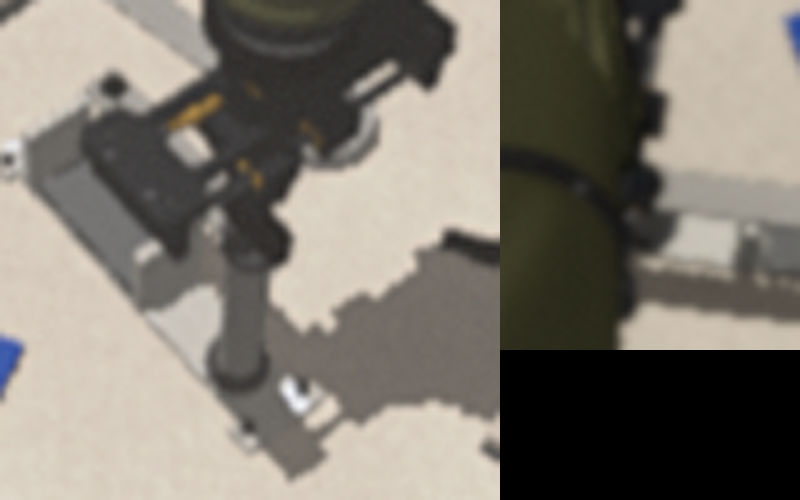

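```bash
python3 - <<'E'
from h import *
s=lambda x,y:(280+(x+.5)/5-.5,170+(y+.5)/5-.5)
t=lambda x,y:(248+(x+.5)/8-.5,176+(y+.5)/8-.5)
def tri(ps,pt):
    P=[];
    for n in("scene","top"):
        K,R,tt=cam(n);P.append(K@np.c_[R,tt])
    X=cv2.triangulatePoints(P[0],P[1],np.array(ps,float).reshape(2,1),np.array(pt,float).reshape(2,1)).ravel();X=X[:3]/X[3]
    return X*1000,[proj(n,X/1000)[0]-p for n,p in(("scene",ps),("top",pt))]
print("dot",tri(s(213,135),t(478,130)))
print("+y end",tri(s(390,285),t(55,65)))
print("centre",tri(s(356,258),t(125,80)))
for n in("scene","top"):
  sc=cv2.imread("pics/%s0.png"%n[0]);g=cv2.cvtColor(sc,cv2.COLOR_BGR2GRAY)
  b=(338,205,366,240) if n=="scene" else (250,176,280,202)
  print(n,b);print("\n".join(" ".join("%3d"%v for v in r) for r in g[b[1]:b[3],b[0]:b[2]]))
E
```

```text
dot (array([524.95428615,  -4.41553669, 160.08357694]), [array([ 97.80052149, -54.01503831]), array([ -1.05282509, 181.09016611])])
+y end (array([543.28609687, 142.64251621, 186.1359873 ]), [array([ 62.43108085, -83.99748148]), array([ 51.77284966, 189.21038544])])
centre (array([539.51530869, 118.0159267 , 180.66614215]), [array([ 69.22600998, -78.60031084]), array([ 43.03111991, 187.33635428])])
scene (338, 205, 366, 240)
196 195 196 195 196 192 192 191 193 193 194 195 195 194 187 153 132 145 155 159 182 189 189 190 191 191 192 192
195 198 197 195 194 192 193 191 193 195 194 193 193 193 187 159 124 126 146 161 180 188 188 192 191 191 190 189
191 197 198 194 193 193 193 191 192 193 193 193 192 191 189 169 131 114 127 147 168 184 187 189 188 189 188 188
179 192 195 193 193 193 194 193 193 192 191 191 192 192 191 183 152 120 111 124 147 173 185 185 185 185 186 187
162 178 189 193 193 191 192 194 193 192 191 191 193 192 191 190 176 141 116 112 123 145 154 167 179 182 184 184
151 160 178 192 195 194 193 193 195 194 193 191 193 192 191 192 188 165 139 117 106 111 116 134 153 158 158 158
[... 5693 characters left out ...]
 175 182 190 195 196 185 161 120  72  40  31  33  38  40  40  42  43  46  55  83 124 155 170 173 173
169 168 164 158 161 166 166 170 179 184 175 150 111  72  46  31  28  31  33  35  39  43  50  69 106 142 163 170 172 172
170 169 163 152 151 147 130 120 133 151 147 123  92  69  54  41  33  28  27  29  39  47  65  98 136 159 170 171 172 172
170 169 163 151 144 129  96  75  82  99 102  88  74  66  60  54  45  38  35  35  43  60  92 128 154 166 171 171 171 171
169 171 166 156 147 130 102  70  61  67  71  71  69  66  66  63  59  55  56  59  66  84 112 140 153 161 166 169 169 168
170 172 169 159 149 135 111  82  66  64  67  68  68  67  68  67  68  74  88  99 105 114 124 133 137 140 149 153 153 153
```

```bash
python3 - <<'E'
from h import *
o=[]
for f in("s0","s2"):
    a=cv2.imread(f"pics/{f}.png")[185:245,330:380];o.append(cv2.convertScaleAbs(cv2.resize(a,(400,480),interpolation=cv2.INTER_CUBIC),alpha=1.6,beta=-20))
cv2.imwrite("pics/m3.png",np.hstack(o))
print((proj("scene",[[.5433,.1199,.1636]])-[330,185])*8)
E
```

```text
[[162.80998219 327.18650724]]
```

View pics/m3.png

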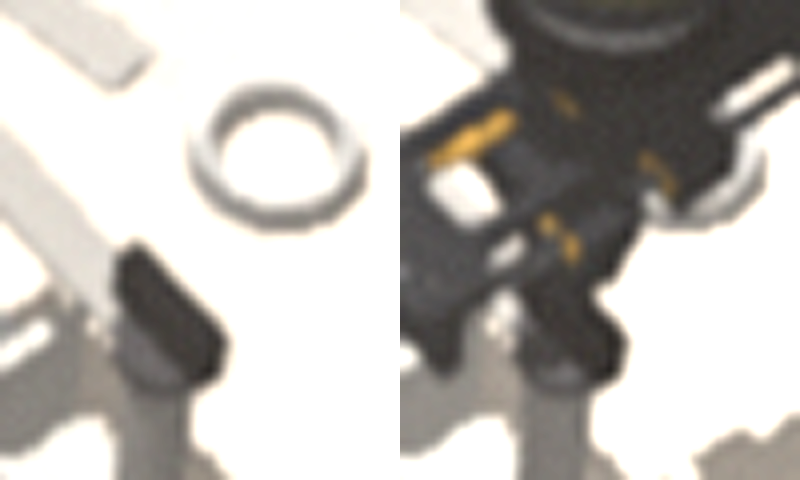

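{"method": "step_arm", "body": {
  "increments": [
    [[0, 0, 0], [0, 0, 0.05], 0],
    [[0, 0, 0], [0, 0, 0.1], 0],
    [[0, 0, 0], [0, 0, 0.1], 0]
  ]
}}

```text
clock: 3.25
eef_pos: [0.5433, 0.1199, 0.1635]
tcp_rot: [0.0, 0.785, 0.62, -0.0]
ft_force: [-0.0, -0.6, 0.9]
gripper_width: 0.0005
gripper_force: 0.0
```

```bash
python3 - <<'E'
from h import *
chain([]);s=read_state();print(s["ft_force"],s["ft_torque"],s["gripper_force"])
E
```

```text
at [543.3 119.9 163.5] yaw -13.42 w 0.5 t 3.2
[-0.02068587 -0.62259645  0.90341879] [-0.05584821  0.05503566  0.03568367] 0.0
```

{"method": "step_arm", "body": {
  "increments": [
    [[0, 5, 0], [0, 0, 0], 0],
    [[0, 10, 0], [0, 0, 0], 0],
    [[0, 10, 0], [0, 0, 0], 0]
  ]
}}

```text
clock: 3.55
eef_pos: [0.5541, 0.1172, 0.1636]
tcp_rot: [0.0, 0.785, 0.62, 0.0]
ft_force: [-0.7, -0.5, 0.3]
gripper_width: 0.0003
gripper_force: 0.0
```

```bash
python3 - <<'E'
from h import *
chain([]);s=read_state();print(s["ft_force"],s["ft_torque"],s["gripper_force"])
a=snap("scene","s3");b=cv2.imread("pics/s2.png")[:,:,::-1];d=np.abs(a.astype(int)-b).sum(2);print("arm tip moved?",d[190:204,315:330].max())
E
```

```text
at [554.1 117.2 163.6] yaw -13.42 w 0.3 t 3.5
[-0.66493904 -0.54067139  0.338387  ] [-0.05319789  0.13026729 -0.02893967] 0.0
arm tip moved? 293
```

```bash
python3 - <<'E'
from h import *
o=[]
for f in("s2","s3"):
    a=cv2.imread(f"pics/{f}.png")[170:250,310:376];o.append(cv2.convertScaleAbs(cv2.resize(a,(400,485),interpolation=cv2.INTER_CUBIC),alpha=2.2,beta=-50))
cv2.imwrite("pics/m4.png",np.hstack(o))
print((proj("scene",[[.5541,.1172,.1636],[.542,.1212,.188]])-[310,170])*6.06)
E
```

```text
[[223.76070295 349.79107017]
 [252.54079651 309.32857139]]
```

View pics/m4.png

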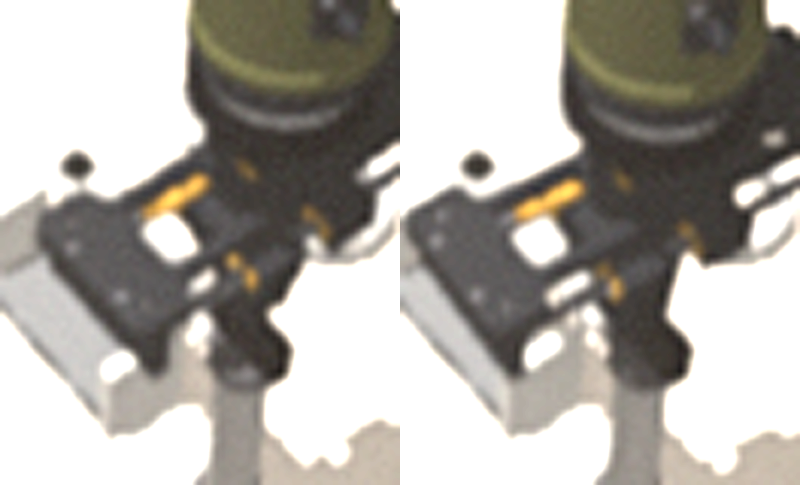

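```bash
python3 - <<'E'
from h import *
for dx in(-20,0,20):print(dx,(proj("scene",[[.5411+dx*.00099,.1258-dx*.00013,.2352]])-[270,160])*4)
o=cv2.imread("pics/s1.png")[185:245,320:390];cv2.imwrite("pics/m5.png",cv2.convertScaleAbs(cv2.resize(o,(700,600),interpolation=cv2.INTER_CUBIC),alpha=2.2,beta=-50))
E
```

```text
-20 [[361.82412716 191.98067268]]
0 [[338.29522239 207.80202404]]
20 [[314.41562637 223.85918789]]
```

View pics/m5.png

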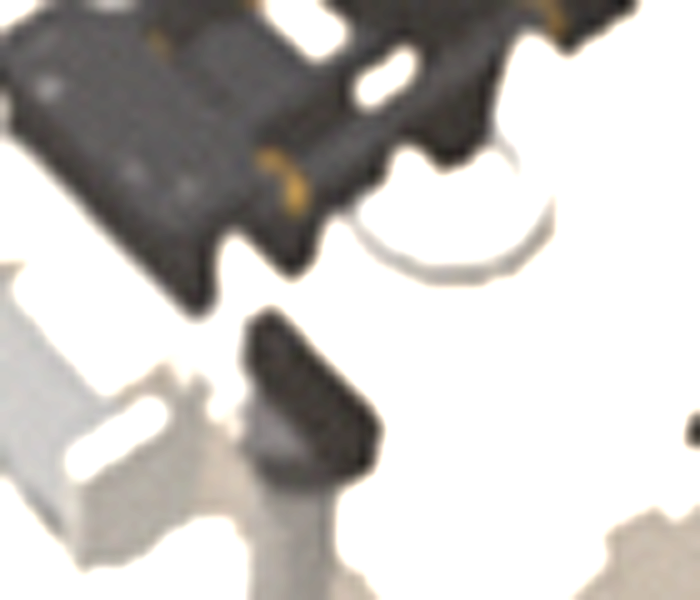

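{"method": "step_arm", "body": {
  "increments": [
    [[0, 0, -45], [0, 0, -0.1], 0],
    [[0, -12, -45], [0, 0, -0.1], 0],
    [[0, -12, -45], [0, 0, -0.1], 0],
    [[0, -12, -45], [0, 0, -0.1], 0]
  ]
}}

```text
clock: 4.0
eef_pos: [0.5409, 0.1204, 0.2082]
tcp_rot: [-0.0, 0.753, 0.658, -0.0]
ft_force: [1.3, 0.4, -0.2]
gripper_width: 0.0005
gripper_force: 0.0
```

{"method": "step_arm", "body": {
  "increments": [
    [[0, 0, 5], [0, 0, 0], 0],
    [[0, 0, 10], [0, 0, 0], 0],
    [[0, 0, 15], [0, 0, 0], 0],
    [[0, 0, 18], [0, 0, 0], 0],
    [[0, 0, 20], [0, 0, 0], 0],
    [[0, 0, 22], [0, 0, 0], 0],
    [[0, 0, 24], [0, 0, 0], 0]
  ]
}}

```text
clock: 4.7
eef_pos: [0.5414, 0.1204, 0.1844]
tcp_rot: [0.0, 0.753, 0.658, 0.0]
ft_force: [-0.9, -0.1, 0.5]
gripper_width: 0.0006
gripper_force: 0.0
```

{"method": "step_arm", "body": {
  "increments": [
    [[0, 0, 2], [0, 0, 0], 0],
    [[0, 0, 4], [0, 0, 0], 0],
    [[0, 0, 4], [0, 0, 0], 0]
  ]
}}

```text
clock: 5.0
eef_pos: [0.5412, 0.1204, 0.1803]
tcp_rot: [-0.0, 0.753, 0.658, -0.0]
ft_force: [-0.3, -0.1, -0.3]
gripper_width: 0.0002
gripper_force: 0.0
```

{"method": "step_arm", "body": {
  "increments": [
    [[0, 0, 5], [0, 0, 0], 0],
    [[0, 0, 10], [0, 0, 0], 0],
    [[0, 0, 15], [0, 0, 0], 0],
    [[0, 0, 15], [0, 0, 0], 0]
  ]
}}

```text
clock: 5.4
eef_pos: [0.5406, 0.1203, 0.1646]
tcp_rot: [-0.0, 0.753, 0.658, -0.001]
ft_force: [0.7, -0.0, -0.3]
gripper_width: 0.0003
gripper_force: 0.0
```

{"method": "step_arm", "body": {
  "increments": [
    [[0, 0, 2], [0, 0, 0], 0],
    [[0, 0, 4], [0, 0, 0], 0],
    [[0, 0, 4], [0, 0, 0], 0]
  ]
}}

```text
clock: 5.7
eef_pos: [0.5412, 0.1204, 0.1613]
tcp_rot: [-0.0, 0.753, 0.658, -0.0]
ft_force: [-0.1, -0.2, -1.1]
gripper_width: 0.0005
gripper_force: 0.0
```

{"method": "step_arm", "body": {
  "increments": [
    [[0, 0, 2], [0, 0, 0], 0],
    [[0, 0, 4], [0, 0, 0], 0],
    [[0, 0, 4], [0, 0, 0], 0]
  ]
}}

```text
clock: 6.0
eef_pos: [0.5411, 0.1204, 0.1573]
tcp_rot: [-0.0, 0.753, 0.658, -0.0]
ft_force: [-0.1, 0.3, 0.3]
gripper_width: 0.0005
gripper_force: 0.0
```

```bash
python3 - <<'E'
from h import *
chain([(541,120,250,-7.5),(430,400,200,-7.5)])
E
```

```text
at [541.1 120.4 157.3] yaw -7.67 w 0.5 t 6.0
(541, 120, 250, -7.5) -> [-0.4, -0.1, -92.7] [-0.0, 0.0, -0.003]
(430, 400, 200, -7.5) -> [263.1, -146.6, 50.0] [0.0, 0.0, 0.0]
```

{"method": "step_arm", "body": {
  "increments": [
    [[0, 0, -50], [0, 0, 0], 0],
    [[0, 0, -95], [0, 0, 0], 0],
    [[50, 0, -95], [0, 0, 0], 0],
    [[90, -25, -95], [0, 0, 0], 0],
    [[135, -50, -95], [0, 0, 0], 0],
    [[180, -80, -95], [0, 0, 0], 0],
    [[220, -110, -80], [0, 0, 0], 0],
    [[262, -147, -70], [0, 0, 0], 0]
  ]
}}

```text
clock: 6.8
eef_pos: [0.4375, 0.3896, 0.2299]
tcp_rot: [0.0, 0.753, 0.658, 0.0]
ft_force: [0.3, -0.5, 0.3]
gripper_width: 0.0004
gripper_force: 0.0
```

{"method": "step_arm", "body": {
  "increments": [
    [[0, 0, 0], [0, 0, 0], 0],
    [[30, 0, 0], [0, 0, 0], 0],
    [[30, 0, 0], [0, 0, 0], 0],
    [[30, 0, 30], [0, 0, 0], 0],
    [[30, 0, 60], [0, 0, 0], 0],
    [[30, 0, 60], [0, 0, 0], 0]
  ]
}}

```text
clock: 7.4
eef_pos: [0.4403, 0.4145, 0.1669]
tcp_rot: [0.0, 0.753, 0.658, -0.004]
ft_force: [-1.0, -0.1, 0.6]
gripper_width: 0.0002
gripper_force: 0.0
```

```bash
python3 - <<'E'
from h import *
chain([]);p=read_state()["eef_pos"];s=snap("scene","s6");t=snap("top","t6")
print(p,proj("scene",[p]),proj("top",[p]))
a=proj("scene",[p])[0].astype(int);b=proj("top",[p])[0].astype(int)
A=cv2.resize(s[a[1]-40:a[1]+20,a[0]-30:a[0]+30,::-1],(400,400),interpolation=cv2.INTER_CUBIC);B=cv2.resize(t[b[1]-30:b[1]+30,b[0]-30:b[0]+30,::-1],(400,400),interpolation=cv2.INTER_CUBIC)
cv2.circle(A,(200,267),3,(0,0,255),-1);cv2.circle(B,(200,200),3,(0,0,255),-1)
cv2.imwrite("pics/m6.png",np.hstack([A,B]))
E
```

```text
at [440.3 414.5 166.9] yaw -7.72 w 0.2 t 7.4
[0.44029404 0.41446423 0.16687897] [[466.10213028 271.21681857]] [[157.31374535 220.98925255]]
```

View pics/m6.png

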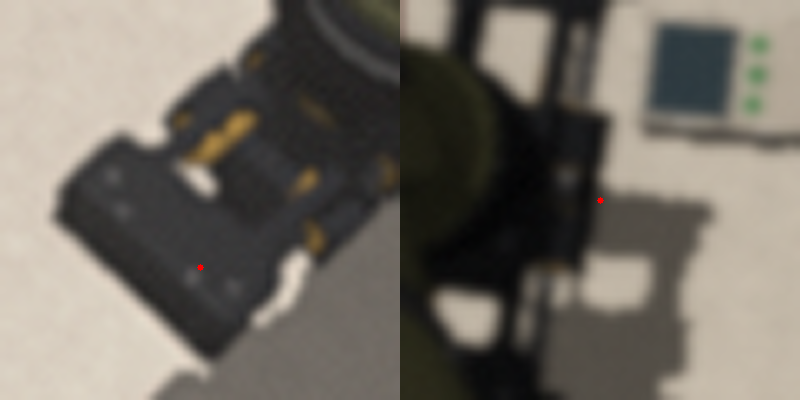

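{"method": "step_arm", "body": {
  "increments": [
    [[0, 0, 40], [0, 0, 0], 0],
    [[0, 0, 80], [0, 0, 0], 0],
    [[0, 0, 120], [0, 0, 0], 0],
    [[0, 0, 135], [0, 0, 0], 0],
    [[0, 0, 142], [0, 0, 0], 0],
    [[0, 0, 147], [0, 0, 0], 0],
    [[0, 0, 150], [0, 0, 0], 0],
    [[0, 0, 150], [0, 0, 0], 0]
  ]
}}

```text
clock: 8.3
eef_pos: [0.443, 0.4182, 0.0213]
tcp_rot: [-0.0, 0.753, 0.658, 0.001]
ft_force: [0.5, 1.0, -0.5]
gripper_width: 0.0001
gripper_force: 0.0
```

{"method": "step_arm", "body": {
  "increments": [
    [[0, 0, 3], [0, 0, 0], 0],
    [[0, 0, 6], [0, 0, 0], 0],
    [[0, 0, 9], [0, 0, 0], 0],
    [[0, 0, 11], [0, 0, 0], 0],
    [[0, 0, 13], [0, 0, 0], 0],
    [[0, 0, 13], [0, 0, 0], 0]
  ]
}}

```text
clock: 8.9
eef_pos: [0.4421, 0.4174, 0.0068]
tcp_rot: [-0.0, 0.753, 0.658, -0.0]
ft_force: [-0.7, -0.3, -0.0]
gripper_width: 0.0005
gripper_force: 0.0
```

```bash
python3 - <<'E'
from h import *
chain([]);s=read_state();print(s["ft_force"])
i=snap("scene","s7");o=i[200:320,380:540,::-1];cv2.imwrite("pics/m7.png",cv2.resize(o,(800,600),interpolation=cv2.INTER_CUBIC));p=s["eef_pos"];print((proj("scene",[p])-[380,200])*5)
E
```

```text
at [442.1 417.4   6.8] yaw -7.67 w 0.5 t 8.9
[-0.69842822 -0.26517649 -0.02668476]
[[344.65551964 483.94820401]]
```

View pics/m7.png

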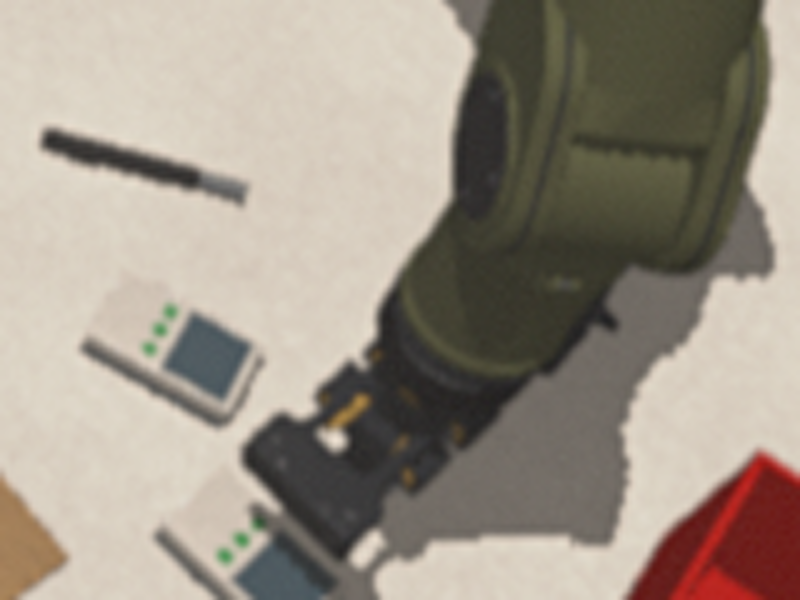

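The gripper's side slab hides the fingertips, near (345,484). I'll keep probing the bench by touch.

{"method": "step_arm", "body": {
  "increments": [
    [[0, 0, 2], [0, 0, 0], 0],
    [[0, 0, 4], [0, 0, 0], 0],
    [[0, 0, 6], [0, 0, 0], 0],
    [[0, 0, 6], [0, 0, 0], 0]
  ]
}}

```text
clock: 9.35
eef_pos: [0.4421, 0.4174, 0.0008]
tcp_rot: [-0.0, 0.753, 0.658, -0.0]
ft_force: [-0.5, 0.5, -0.0]
gripper_width: 0.0006
gripper_force: 0.0
```

{"method": "step_arm", "body": {
  "increments": [
    [[0, 0, 2], [0, 0, 0], 0],
    [[0, 0, 3], [0, 0, 0], 0],
    [[0, 0, 3], [0, 0, 0], 0]
  ]
}}

```text
clock: 9.65
eef_pos: [0.4422, 0.4175, -0.002]
tcp_rot: [-0.0, 0.753, 0.658, -0.0]
ft_force: [0.2, -0.5, -0.3]
gripper_width: 0.0006
gripper_force: 0.0
```

{"method": "step_arm", "body": {
  "increments": [
    [[0, 0, 2], [0, 0, 0], 0],
    [[0, 0, 4], [0, 0, 0], 0],
    [[0, 0, 4], [0, 0, 0], 0]
  ]
}}

```text
clock: 9.95
eef_pos: [0.4421, 0.4174, -0.0061]
tcp_rot: [-0.0, 0.753, 0.658, -0.0]
ft_force: [0.0, -0.0, -0.5]
gripper_width: 0.0008
gripper_force: 0.0
```

{"method": "step_arm", "body": {
  "increments": [
    [[0, 0, 2], [0, 0, 0], 0],
    [[0, 0, 4], [0, 0, 0], 0],
    [[0, 0, 4], [0, 0, 0], 0]
  ]
}}

```text
clock: 10.25
eef_pos: [0.4422, 0.4174, -0.0101]
tcp_rot: [-0.0, 0.753, 0.658, -0.0]
ft_force: [0.4, -0.1, 0.6]
gripper_width: 0.0003
gripper_force: 0.0
```

{"method": "step_arm", "body": {
  "increments": [
    [[0, 0, 2], [0, 0, 0], 0],
    [[0, 0, 4], [0, 0, 0], 0],
    [[0, 0, 6], [0, 0, 0], 0],
    [[0, 0, 6], [0, 0, 0], 0]
  ]
}}

```text
clock: 10.65
eef_pos: [0.4421, 0.4174, -0.0161]
tcp_rot: [-0.0, 0.753, 0.658, -0.0]
ft_force: [0.5, 0.2, -0.4]
gripper_width: 0.0007
gripper_force: 0.0
```

{"method": "step_arm", "body": {
  "increments": [
    [[0, 0, 2], [0, 0, 0], 0],
    [[0, 0, 4], [0, 0, 0], 0],
    [[0, 0, 4], [0, 0, 0], 0]
  ]
}}

```text
clock: 10.95
eef_pos: [0.4421, 0.4175, -0.0201]
tcp_rot: [-0.0, 0.753, 0.658, -0.0]
ft_force: [-0.3, -0.7, 0.1]
gripper_width: -0.0001
gripper_force: 0.0
```

{"method": "step_arm", "body": {
  "increments": [
    [[0, 0, 2], [0, 0, 0], 0],
    [[0, 0, 3], [0, 0, 0], 0],
    [[0, 0, 3], [0, 0, 0], 0]
  ]
}}

```text
clock: 11.25
eef_pos: [0.4422, 0.4175, -0.023]
tcp_rot: [0.0, 0.753, 0.658, -0.0]
ft_force: [0.9, 0.1, 0.3]
gripper_width: 0.0002
gripper_force: 0.0
```

{"method": "step_arm", "body": {
  "increments": [
    [[0, 0, 2], [0, 0, 0], 0],
    [[0, 0, 3], [0, 0, 0], 0],
    [[0, 0, 3], [0, 0, 0], 0]
  ]
}}

```text
clock: 11.55
eef_pos: [0.4422, 0.4175, -0.026]
tcp_rot: [-0.0, 0.753, 0.658, -0.0]
ft_force: [-0.5, -0.2, -0.3]
gripper_width: 0.0001
gripper_force: 0.0
```

{"method": "step_arm", "body": {
  "increments": [
    [[0, 0, 2], [0, 0, 0], 0],
    [[0, 0, 3], [0, 0, 0], 0],
    [[0, 0, 3], [0, 0, 0], 0]
  ]
}}

```text
clock: 11.85
eef_pos: [0.4422, 0.4175, -0.029]
tcp_rot: [-0.0, 0.753, 0.658, -0.0]
ft_force: [0.1, -0.4, 0.2]
gripper_width: 0.0005
gripper_force: 0.0
```

```bash
python3 - <<'E'
from h import *
p=np.array([.4403,.4145,.1669]);y=np.array([.991,-.134,0]);x=np.array([.134,.991,0])
for b in(.03,.05,.064,.09):
  q=[p+.0935*y+s*.0375*x+[0,0,b] for s in(-1,0,1)];print(b,proj("scene",q).round(1).tolist())
q=[p+k*.0935*y+.0375*x*s+[0,0,.064] for k in(-1,1) for s in (-1,1)];print("top",proj("top",q).round(1).tolist(),"base",proj("top",[0,0,0]))
print(read_state())
i=snap("scene","s8");j=snap("top","t8")
A=cv2.resize(i[230:350,400:500,::-1],(400,480),interpolation=cv2.INTER_CUBIC);B=cv2.resize(j[150:270,120:220,::-1],(400,480),interpolation=cv2.INTER_CUBIC)
cv2.imwrite("pics/m8.png",np.hstack([A,B]))
E
```

```text
0.03 [[432.0, 276.3], [444.0, 288.1], [456.4, 300.4]]
0.05 [[434.1, 272.7], [446.3, 284.7], [459.0, 297.1]]
0.064 [[435.6, 270.1], [448.0, 282.2], [460.9, 294.8]]
0.09 [[438.4, 265.1], [451.2, 277.4], [464.5, 290.2]]
top [[157.0, 255.6], [129.2, 251.7], [169.7, 186.4], [142.3, 182.7]] base [[306.25865336 373.07400779]]
{'clock': 11.85, 'joints': array([-0.88270587,  1.00747275,  0.09010384,  1.75011372, -0.20013554,
        0.39316759, -0.78320319]), 'joint_velocities': array([-0.0005861 , -0.00231981,  0.00135477,  0.00030025,  0.00027358,
        0.00025265, -0.00174958]), 'joint_efforts': array([ 1.06673338e-02, -5.70096731e+01,  3.09024855e+00, -7.51646340e+00,
       -2.11036083e-02, -5.97857055e-02,  7.57813650e-04]), 'eef_pos': array([ 0.44219057,  0.41751748, -0.02898284]), 'tcp_rot': array([-2.89311678e-05,  7.52844566e-01,  6.58198331e-01, -1.23975612e-04]), 'ft_force': array([ 0.07589236, -0.35035052,  0.23049007]), 'ft_torque': array([-0.12492553,  0.11575189, -0.01606777]), 'gripper_force': 0.0, 'gripper_width': 0.0004607968313239643}
```

View pics/m8.png

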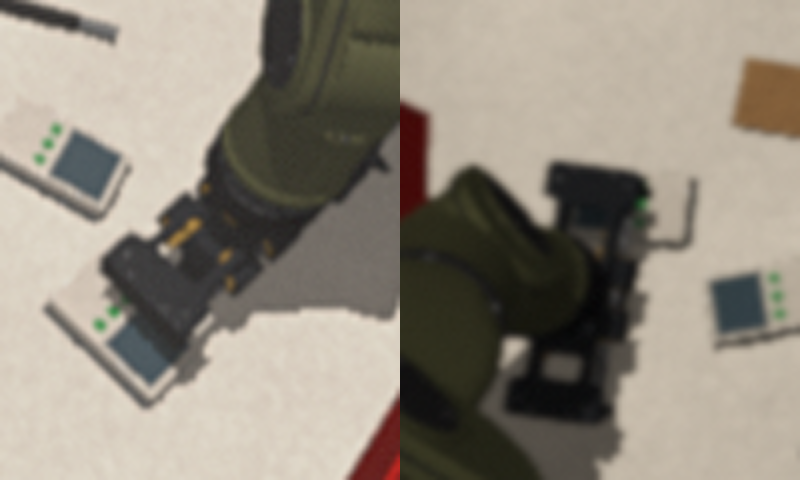

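Both gripper ends are visible. Top px: +x end at (157–181, 191–194), −x end at (147–172, 253–255). Scene: +x end lower edge from (425,295) to (445,320). I'll triangulate and compare with the reading.

```bash
python3 - <<'E'
from h import *
def tri(ps,pt):
    P=[]
    for n in("scene","top"):
        K,R,tt=cam(n);P.append(K@np.c_[R,tt])
    X=cv2.triangulatePoints(P[0],P[1],np.array(ps,float).reshape(2,1),np.array(pt,float).reshape(2,1)).ravel();X=X[:3]/X[3]
    return (X*1000).round(1),[(proj(n,X)[0]-p).round(1).tolist() for n,p in(("scene",ps),("top",pt))]
print(tri((435.2,307.7),(169.4,192)),tri((425.5,295.5),(181.2,194)),tri((445,320),(157.5,190.8)))
p=np.array([.4422,.4175,-.029]);y=np.array([.991,-.134,0])
print("expected edge mid",(p+.0935*y+[0,0,.064])*1000)
for h in(.035,.064,.09):
  a=ray("top",[(157.5,190.8),(181.2,194),(147,253),(171.8,254.5)],h)*1000;print(h,a.mean(0).round(0),np.linalg.norm(a[:2].mean(0)-a[2:].mean(0)).round(0),np.linalg.norm(a[0]-a[1]).round(0))
E
```

```text
(array([534.2, 409.7,  85.8]), [[-0.5, -0.1], [-0.2, 0.1]]) (array([527.5, 373. ,  90.8]), [[-0.6, -0.1], [-0.3, 0.1]]) (array([539.2, 446.8,  79.1]), [[0.2, 0.0], [0.1, -0.0]])
expected edge mid [534.8585 404.971   35.    ]
0.035 [447. 436.  35.] 189.0 74.0
0.064 [444. 426.  64.] 186.0 73.0
0.09 [442. 418.  90.] 183.0 72.0
```

Laterally the reading is right, but the gripper body sits ~30–50 mm higher than the z reading implies. So the z reading is biased, and I'll keep descending gently until contact.

{"method": "step_arm", "body": {
  "increments": [
    [[0, 0, 1.5], [0, 0, 0], 0],
    [[0, 0, 3], [0, 0, 0], 0],
    [[0, 0, 3], [0, 0, 0], 0]
  ]
}}

```text
clock: 12.25
eef_pos: [0.4422, 0.4175, -0.032]
tcp_rot: [-0.0, 0.753, 0.658, -0.0]
ft_force: [-0.6, -0.3, -0.1]
gripper_width: 0.0004
gripper_force: 0.0
```

{"method": "step_arm", "body": {
  "increments": [
    [[0, 0, 1.5], [0, 0, 0], 0],
    [[0, 0, 3], [0, 0, 0], 0],
    [[0, 0, 3], [0, 0, 0], 0]
  ]
}}

```text
clock: 12.55
eef_pos: [0.4424, 0.4177, -0.0337]
tcp_rot: [-0.0, 0.753, 0.658, 0.0]
ft_force: [-1.9, -1.8, 9.4]
gripper_width: 0.0001
gripper_force: 4.7
```

Bench contact is at reading −33.5, so true z = reading + 33.5 mm. I'll fold that into the helper and return to the knob.

```bash
sed -i 's/p,R=s\["eef_pos"\]\*1000,Ro/p,R=s["eef_pos"]*1000+[0,0,33.5],Ro/; s/print("at",np.round(s\["eef_pos"\]\*1000,1)/print("at",np.round(s["eef_pos"]*1000+[0,0,33.5],1)/' h.py
python3 - <<'E'
from h import *
chain([(442,417.5,250,-7.5),(540,120,250,-7.5)])
E
```

```text
at [ 4.424e+02  4.177e+02 -2.000e-01] yaw -7.68 w 0.1 t 12.6
(442, 417.5, 250, -7.5) -> [-0.1, -0.4, -250.2] [0.0, -0.0, -0.003]
(540, 120, 250, -7.5) -> [-282.2, 136.0, 0.0] [0.0, 0.0, 0.0]
```

{"method": "step_arm", "body": {
  "increments": [
    [[0, 0, -40], [0, 0, 0], 0],
    [[0, 0, -90], [0, 0, 0], 10],
    [[0, 0, -140], [0, 0, 0], 40],
    [[0, 0, -190], [0, 0, 0], 40],
    [[0, 0, -235], [0, 0, 0], 40],
    [[0, 0, -252], [0, 0, 0], 40],
    [[0, 0, -252], [0, 0, 0], 40]
  ]
}}

```text
clock: 13.25
eef_pos: [0.4439, 0.4189, 0.2204]
tcp_rot: [-0.0, 0.753, 0.658, 0.003]
ft_force: [-0.3, 0.4, -0.9]
gripper_width: 0.0398
gripper_force: 0.0
```

{"method": "step_arm", "body": {
  "increments": [
    [[-45, 20, 0], [0, 0, 0], 40],
    [[-90, 42, 0], [0, 0, 0], 40],
    [[-135, 64, 0], [0, 0, 0], 40],
    [[-180, 86, 0], [0, 0, 0], 40],
    [[-225, 108, 0], [0, 0, 0], 40],
    [[-260, 127, 0], [0, 0, 0], 40],
    [[-282, 137, 0], [0, 0, 0], 40],
    [[-282, 137, 0], [0, 0, 0], 40]
  ]
}}

```text
clock: 14.05
eef_pos: [0.5405, 0.1143, 0.2156]
tcp_rot: [0.001, 0.755, 0.655, -0.002]
ft_force: [0.4, 0.3, 0.7]
gripper_width: 0.0402
gripper_force: 0.0
```

```bash
python3 - <<'E'
from h import *
chain([(540.5,120,164,-7.5)])
E
```

```text
at [540.5 114.3 249.1] yaw -8.12 w 40.2 t 14.1
(540.5, 120, 164, -7.5) -> [6.0, -0.6, 85.1] [-0.002, 0.004, -0.011]
```

{"method": "step_arm", "body": {
  "increments": [
    [[1, 0, 25], [0, 0, 0], 40],
    [[1, 0, 50], [0, 0, 0], 40],
    [[1, 0, 70], [0, 0, 0], 40],
    [[1, 0, 85], [0, 0, 0], 40],
    [[1, 0, 85], [0, 0, 0], 40]
  ]
}}

```text
clock: 14.55
eef_pos: [0.5375, 0.1221, 0.1292]
tcp_rot: [-0.002, 0.752, 0.659, -0.003]
ft_force: [0.1, 0.4, 0.6]
gripper_width: 0.0402
gripper_force: 0.0
```

{"method": "step_arm", "body": {
  "increments": [
    [[0, 0, 0], [0, 0, 0], 20],
    [[0, 0, 0], [0, 0, 0], 10],
    [[0, 0, 0], [0, 0, 0], 0],
    [[0, 0, 0], [0, 0, 0], 0],
    [[0, 0, 0], [0, 0, 0], 0],
    [[0, 0, 0], [0, 0, 0], 0]
  ]
}}

```text
clock: 15.15
eef_pos: [0.5423, 0.121, 0.1329]
tcp_rot: [0.001, 0.753, 0.658, 0.002]
ft_force: [4.3, 0.4, 0.8]
gripper_width: 0.0116
gripper_force: 40.0
```

```bash
python3 - <<'E'
from h import *
chain([]);s=read_state();print(s["ft_force"],s["ft_torque"])
E
```

```text
at [542.3 121.  166.4] yaw -7.7 w 11.6 t 15.2
[4.27795065 0.41575418 0.79184315] [-0.09778802 -0.63965155 -0.09516051]
```

The knob is gripped (11.6 mm, 40 N). Rocking.

{"method": "step_arm", "body": {
  "increments": [
    [[0, 0, 0], [0, 0, -0.14], 0],
    [[0, 0, 0], [0, 0, -0.27], 0],
    [[0, 0, 0], [0, 0, -0.28], 0],
    [[0, 0, 0], [0, 0, -0.28], 0]
  ]
}}

```text
clock: 15.55
eef_pos: [0.5419, 0.121, 0.1329]
tcp_rot: [0.001, 0.654, 0.756, 0.001]
ft_force: [4.1, 0.5, 4.9]
gripper_width: 0.0118
gripper_force: 40.1
```

{"method": "step_arm", "body": {
  "increments": [
    [[0, 0, 0], [0, 0, 0.14], 0],
    [[0, 0, 0], [0, 0, 0.28], 0],
    [[0, 0, 0], [0, 0, 0.42], 0],
    [[0, 0, 0], [0, 0, 0.55], 0],
    [[0, 0, 0], [0, 0, 0.56], 0],
    [[0, 0, 0], [0, 0, 0.56], 0]
  ]
}}

```text
clock: 16.15
eef_pos: [0.5427, 0.1208, 0.1329]
tcp_rot: [0.001, 0.838, 0.545, 0.002]
ft_force: [4.9, 0.2, 3.5]
gripper_width: 0.0116
gripper_force: 40.0
```

```bash
python3 - <<'E'
from h import *
chain([]);s=read_state();print(s["ft_force"],s["ft_torque"])
E
```

```text
at [542.7 120.8 166.4] yaw -23.93 w 11.6 t 16.1
[4.93201311 0.15331255 3.49353295] [-0.08946546 -0.88488296 -0.12845324]
```

{"method": "step_arm", "body": {
  "increments": [
    [[0, 0, 0], [0, 0, -0.14], 0],
    [[0, 0, 0], [0, 0, -0.28], 0],
    [[0, 0, 0], [0, 0, -0.42], 0],
    [[0, 0, 0], [0, 0, -0.55], 0],
    [[0, 0, 0], [0, 0, -0.56], 0],
    [[0, 0, 0], [0, 0, -0.56], 0]
  ]
}}

```text
clock: 16.75
eef_pos: [0.5419, 0.121, 0.1329]
tcp_rot: [0.001, 0.655, 0.755, 0.001]
ft_force: [3.9, -0.4, 6.8]
gripper_width: 0.012
gripper_force: 40.0
```

{"method": "step_arm", "body": {
  "increments": [
    [[0, 0, 0], [0, 0, 0.14], 0],
    [[0, 0, 0], [0, 0, 0.28], 0],
    [[0, 0, 0], [0, 0, 0.42], 0],
    [[0, 0, 0], [0, 0, 0.55], 0],
    [[0, 0, 0], [0, 0, 0.56], 0],
    [[0, 0, 0], [0, 0, 0.56], 0]
  ]
}}

```text
clock: 17.35
eef_pos: [0.5427, 0.1209, 0.1329]
tcp_rot: [0.001, 0.839, 0.544, 0.002]
ft_force: [5.8, -0.4, 4.2]
gripper_width: 0.0113
gripper_force: 40.0
```

{"method": "step_arm", "body": {
  "increments": [
    [[0, 0, 0], [0, 0, -0.14], 0],
    [[0, 0, 0], [0, 0, -0.28], 0],
    [[0, 0, 0], [0, 0, -0.42], 0],
    [[0, 0, 0], [0, 0, -0.55], 0],
    [[0, 0, 0], [0, 0, -0.56], 0],
    [[0, 0, 0], [0, 0, -0.56], 0]
  ]
}}

```text
clock: 17.95
eef_pos: [0.5419, 0.121, 0.1329]
tcp_rot: [0.001, 0.655, 0.755, 0.001]
ft_force: [3.2, 0.2, 5.8]
gripper_width: 0.0122
gripper_force: 40.0
```

{"method": "step_arm", "body": {
  "increments": [
    [[0, 0, 0], [0, 0, 0.14], 0],
    [[0, 0, 0], [0, 0, 0.28], 0],
    [[0, 0, 0], [0, 0, 0.42], 0],
    [[0, 0, 0], [0, 0, 0.55], 0],
    [[0, 0, 0], [0, 0, 0.56], 0],
    [[0, 0, 0], [0, 0, 0.56], 0]
  ]
}}

```text
clock: 18.55
eef_pos: [0.5427, 0.1209, 0.1329]
tcp_rot: [0.001, 0.839, 0.544, 0.002]
ft_force: [4.9, -0.5, 4.3]
gripper_width: 0.0117
gripper_force: 40.0
```

{"method": "step_arm", "body": {
  "increments": [
    [[0, 0, 0], [0, 0, -0.14], 0],
    [[0, 0, 0], [0, 0, -0.28], 0],
    [[0, 0, 0], [0, 0, -0.42], 0],
    [[0, 0, 0], [0, 0, -0.55], 0],
    [[0, 0, 0], [0, 0, -0.56], 0],
    [[0, 0, 0], [0, 0, -0.56], 0]
  ]
}}

```text
clock: 19.15
eef_pos: [0.5419, 0.121, 0.1329]
tcp_rot: [0.001, 0.655, 0.755, 0.001]
ft_force: [4.5, -0.1, 5.7]
gripper_width: 0.0111
gripper_force: 40.0
```

{"method": "step_arm", "body": {
  "increments": [
    [[0, 0, 0], [0, 0, 0.14], 0],
    [[0, 0, 0], [0, 0, 0.28], 0],
    [[0, 0, 0], [0, 0, 0.42], 0],
    [[0, 0, 0], [0, 0, 0.55], 0],
    [[0, 0, 0], [0, 0, 0.56], 0],
    [[0, 0, 0], [0, 0, 0.56], 0]
  ]
}}

```text
clock: 19.75
eef_pos: [0.5427, 0.1208, 0.1329]
tcp_rot: [0.001, 0.839, 0.544, 0.002]
ft_force: [5.4, 0.0, 4.2]
gripper_width: 0.0113
gripper_force: 40.0
```

{"method": "step_arm", "body": {
  "increments": [
    [[0, 0, 0], [0, 0, -0.14], 0],
    [[0, 0, 0], [0, 0, -0.28], 0],
    [[0, 0, 0], [0, 0, -0.42], 0],
    [[0, 0, 0], [0, 0, -0.55], 0],
    [[0, 0, 0], [0, 0, -0.56], 0],
    [[0, 0, 0], [0, 0, -0.56], 0]
  ]
}}

```text
clock: 20.35
eef_pos: [0.5419, 0.121, 0.1329]
tcp_rot: [0.001, 0.655, 0.755, 0.001]
ft_force: [4.7, -0.3, 5.5]
gripper_width: 0.0112
gripper_force: 40.0
```

```bash
python3 - <<'E'
from h import *
chain([]);s=read_state();print(s["ft_force"],s["ft_torque"])
E
```

```text
at [541.9 121.  166.4] yaw 8.12 w 11.2 t 20.4
[ 4.69746601 -0.30939563  5.46816594] [-0.01422674 -0.77124466  0.14694761]
```

Nine ends done. Now I'll try swinging past +0.30.

{"method": "step_arm", "body": {
  "increments": [
    [[0, 0, 0], [0, 0, -0.1], 0],
    [[0, 0, 0], [0, 0, -0.2], 0],
    [[0, 0, 0], [0, 0, -0.2], 0]
  ]
}}

```text
clock: 20.65
eef_pos: [0.5416, 0.1209, 0.1329]
tcp_rot: [0.001, 0.576, 0.818, 0.001]
ft_force: [3.1, 0.7, 6.6]
gripper_width: 0.0117
gripper_force: 40.0
```

```bash
python3 - <<'E'
from h import *
chain([]);s=read_state();print(s["ft_force"],s["ft_torque"])
a=snap("scene","s9");K=[jig(0,125)]
h=np.radians(JY)
for th in(.28,.48):
    d=jig(0,125)+127*np.array([np.sin(th+h),-np.cos(th+h)]);p=proj("scene",[[d[0]/1e3,d[1]/1e3,.158]])[0];q=p.round().astype(int)
    print(th,p,cv2.cvtColor(a,cv2.COLOR_RGB2GRAY)[q[1]-3:q[1]+4,q[0]-3:q[0]+4].min())
E
```

```text
at [541.6 120.9 166.4] yaw 19.69 w 11.7 t 20.6
[3.10578317 0.67818626 6.5776575 ] [-0.03626249 -0.66365285  0.11391481]
0.28 [313.43441445 204.28503791] 94
0.48 [308.77585796 210.6839539 ] 52
```

It's free; the arm follows. Swinging to about 1.38 rad, then releasing.

{"method": "step_arm", "body": {
  "increments": [
    [[0, 0, 0], [0, 0, -0.14], 0],
    [[0, 0, 0], [0, 0, -0.28], 0],
    [[0, 0, 0], [0, 0, -0.42], 0],
    [[0, 0, 0], [0, 0, -0.56], 0],
    [[0, 0, 0], [0, 0, -0.7], 0],
    [[0, 0, 0], [0, 0, -0.84], 0],
    [[0, 0, 0], [0, 0, -0.9], 0],
    [[0, 0, 0], [0, 0, -0.9], 0]
  ]
}}

```text
clock: 21.5
eef_pos: [0.5407, 0.1201, 0.1329]
tcp_rot: [0.0, 0.163, 0.987, -0.0]
ft_force: [1.5, -2.0, 8.5]
gripper_width: 0.0115
gripper_force: 40.0
```

{"method": "step_arm", "body": {
  "increments": [
    [[0, 0, 0], [0, 0, 0], 40],
    [[0, 0, 0], [0, 0, 0], 40],
    [[0, 0, 0], [0, 0, 0], 40],
    [[0, 0, -40], [0, 0, 0], 50],
    [[0, 0, -80], [0, 0, 0], 70],
    [[0, 0, -80], [0, 0, 0], 75]
  ]
}}

```text
clock: 22.1
eef_pos: [0.543, 0.1222, 0.2163]
tcp_rot: [0.003, 0.162, 0.987, 0.002]
ft_force: [0.3, 0.0, 0.6]
gripper_width: 0.0577
gripper_force: 0.0
```

```bash
python3 - <<'E'
from h import *
chain([(500,330,220,35),(513,403,180,-4)])
a=snap("scene","s10");h=np.radians(JY);g=cv2.cvtColor(a,cv2.COLOR_RGB2GRAY)
for th in(1.25,1.3,1.35,1.38,1.42):
    d=jig(0,125)+127*np.array([np.sin(th+h),-np.cos(th+h)]);p=proj("scene",[[d[0]/1e3,d[1]/1e3,.158]])[0];q=p.round().astype(int)
    print(th,p,g[q[1]-1:q[1]+2,q[0]-1:q[0]+2].mean())
E
```

```text
at [543.  122.2 249.8] yaw 71.34 w 57.7 t 22.1
(500, 330, 220, 35) -> [107.4, 182.9, 30.1] [0.007, 0.004, 0.634]
(513, 403, 180, -4) -> [52.3, 52.5, 40.0] [0.0, 0.0, 0.681]
1.25 [306.5470963  240.49436934] 200.77777777777777
1.3 [307.35905718 242.46124536] 153.22222222222223
1.35 [308.28895699 244.40160719] 68.88888888888889
1.38 [308.90296516 245.55077638] 67.88888888888889
1.42 [309.78632607 247.06294042] 101.33333333333333
```

The retaining arm now sits at about 1.37 rad, clear of the jig. Going to the first pack at (513,403).

{"method": "step_arm", "body": {
  "increments": [
    [[15, 25, 0], [0, 0, 0.13], 75],
    [[30, 50, 0], [0, 0, 0.26], 75],
    [[45, 75, 0], [0, 0, 0.39], 75],
    [[60, 100, 0], [0, 0, 0.52], 75],
    [[75, 130, 5], [0, 0, 0.64], 75],
    [[90, 155, 15], [0, 0, 0.78], 75],
    [[107, 183, 30], [0, 0, 0.92], 75],
    [[107, 183, 30], [0, 0, 0.92], 75]
  ]
}}

```text
clock: 22.95
eef_pos: [0.4923, 0.3335, 0.1785]
tcp_rot: [-0.003, 0.581, 0.814, -0.002]
ft_force: [-1.2, 0.8, -0.2]
gripper_width: 0.075
gripper_force: 0.0
```

```bash
python3 - <<'E'
from h import *
chain([(513,402.5,60,-4),(513,402.5,6,-4)])
E
```

```text
at [492.3 333.5 212. ] yaw 19.0 w 75.0 t 22.9
(513, 402.5, 60, -4) -> [58.2, 43.0, 151.9] [-0.007, -0.001, 0.402]
(513, 402.5, 6, -4) -> [0.0, 0.0, 54.0] [0.0, 0.0, 0.0]
```

{"method": "step_arm", "body": {
  "increments": [
    [[20, 15, 30], [0, 0, 0.13], 75],
    [[40, 30, 60], [0, 0, 0.26], 75],
    [[58, 43, 90], [0, 0, 0.4], 75],
    [[58, 43, 120], [0, 0, 0.4], 75],
    [[58, 43, 140], [0, 0, 0.4], 75],
    [[58, 43, 140], [0, 0, 0.4], 75],
    [[58, 43, 140], [0, 0, 0.4], 75]
  ]
}}

```text
clock: 23.65
eef_pos: [0.5194, 0.3959, 0.0416]
tcp_rot: [0.0, 0.733, 0.68, -0.001]
ft_force: [0.7, 0.3, 1.3]
gripper_width: 0.0751
gripper_force: 0.0
```

```bash
python3 - <<'E'
from h import *
chain([(513,402.5,6,-4)])
E
```

```text
at [519.4 395.9  75.1] yaw -4.27 w 75.1 t 23.6
(513, 402.5, 6, -4) -> [6.3, -6.8, 69.1] [-0.001, 0.002, -0.005]
```

{"method": "step_arm", "body": {
  "increments": [
    [[6, -7, 20], [0, 0, 0], 75],
    [[6, -7, 45], [0, 0, 0], 75],
    [[6, -7, 62], [0, 0, 0], 75],
    [[6, -7, 69], [0, 0, 0], 75],
    [[6, -7, 69], [0, 0, 0], 60],
    [[6, -7, 69], [0, 0, 0], 40],
    [[6, -7, 69], [0, 0, 0], 40],
    [[6, -7, 69], [0, 0, 0], 40]
  ],
  "squeeze": 20
}}

```text
clock: 24.45
eef_pos: [0.5144, 0.4041, -0.0255]
tcp_rot: [0.0, 0.733, 0.68, 0.001]
ft_force: [1.3, 0.2, 2.6]
gripper_width: 0.0519
gripper_force: 20.0
```

{"method": "step_arm", "body": {
  "increments": [
    [[0, 0, 0], [0, 0, 0], 40],
    [[0, 0, -30], [0, 0, 0], 40],
    [[0, 0, -75], [0, 0, 0], 40],
    [[0, 0, -120], [0, 0, 0], 40],
    [[0, 0, -165], [0, 0, 0], 40],
    [[0, 0, -205], [0, 0, 0], 40],
    [[0, 0, -220], [0, 0, 0], 40],
    [[0, 0, -220], [0, 0, 0], 40]
  ]
}}

```text
clock: 25.25
eef_pos: [0.5142, 0.4046, 0.196]
tcp_rot: [-0.0, 0.733, 0.681, 0.003]
ft_force: [1.0, -0.0, -1.3]
gripper_width: 0.0518
gripper_force: 20.0
```

```bash
python3 - <<'E'
from h import *
b=jig(0,0);chain([(*b,225,-7.5),(*b,60,-7.5),(*b,26,-7.5)])
E
```

```text
at [514.2 404.6 229.5] yaw -4.23 w 51.8 t 25.2
(np.float64(525.5), np.float64(-2.7), 225, -7.5) -> [-405.4, 41.3, 3.1] [0.003, -0.004, 0.057]
(np.float64(525.5), np.float64(-2.7), 60, -7.5) -> [0.0, 0.0, 165.0] [0.0, 0.0, 0.0]
(np.float64(525.5), np.float64(-2.7), 26, -7.5) -> [0.0, 0.0, 34.0] [0.0, 0.0, 0.0]
```

{"method": "step_arm", "body": {
  "increments": [
    [[-45, 4, 0], [0, 0, 0], 40],
    [[-95, 9, 0], [0, 0, 0.06], 40],
    [[-145, 14, 0], [0, 0, 0.06], 40],
    [[-195, 20, 0], [0, 0, 0.06], 40],
    [[-245, 25, 0], [0, 0, 0.06], 40],
    [[-295, 30, 0], [0, 0, 0.06], 40],
    [[-345, 35, 0], [0, 0, 0.06], 40],
    [[-385, 39, 0], [0, 0, 0.06], 40]
  ]
}}

```text
clock: 26.05
eef_pos: [0.5216, 0.0137, 0.1916]
tcp_rot: [-0.001, 0.753, 0.658, -0.002]
ft_force: [-0.0, -0.8, -1.1]
gripper_width: 0.0516
gripper_force: 20.0
```

{"method": "step_arm", "body": {
  "increments": [
    [[-20, 2, 0], [0, 0, 0], 40],
    [[-20, 2, 30], [0, 0, 0], 40],
    [[-20, 2, 65], [0, 0, 0], 40],
    [[-20, 2, 80], [0, 0, 0], 40],
    [[-20, 2, 80], [0, 0, 0], 40],
    [[-20, 2, 80], [0, 0, 0], 40]
  ]
}}

```text
clock: 26.65
eef_pos: [0.5221, -0.0033, 0.1125]
tcp_rot: [-0.001, 0.753, 0.658, -0.001]
ft_force: [1.2, -0.3, -0.3]
gripper_width: 0.0519
gripper_force: 20.0
```

```bash
python3 - <<'E'
from h import *
b=jig(0,0)+[.2,.5];chain([(*b,40,-7.5),(*b,30,-7.5)])
E
```

```text
at [522.1  -3.3 146. ] yaw -7.67 w 51.9 t 26.6
(np.float64(525.7), np.float64(-2.2), 40, -7.5) -> [1.6, 3.7, 106.0] [-0.002, 0.0, -0.003]
(np.float64(525.7), np.float64(-2.2), 30, -7.5) -> [0.0, 0.0, 10.0] [0.0, 0.0, 0.0]
```

{"method": "step_arm", "body": {
  "increments": [
    [[1.5, 4, 0], [0, 0, 0], 40],
    [[1.5, 4, 35], [0, 0, 0], 40],
    [[1.5, 4, 70], [0, 0, 0], 40],
    [[1.5, 4, 95], [0, 0, 0], 40],
    [[1.5, 4, 106], [0, 0, 0], 40],
    [[1.5, 4, 112], [0, 0, 0], 40],
    [[1.5, 4, 117], [0, 0, 0], 40],
    [[1.5, 4, 117], [0, 0, 0], 40]
  ]
}}

```text
clock: 27.45
eef_pos: [0.5277, -0.0023, -0.0033]
tcp_rot: [0.0, 0.753, 0.658, 0.001]
ft_force: [-0.4, 0.5, -1.4]
gripper_width: 0.0521
gripper_force: 20.0
```

```bash
python3 - <<'E'
from h import *
chain([(*(jig(0,0)+[.2,.5]),28.3,-7.5)]);print(read_state()["ft_force"])
E
```

```text
at [527.7  -2.3  30.2] yaw -7.68 w 52.1 t 27.4
(np.float64(525.7), np.float64(-2.2), 28.3, -7.5) -> [-0.2, -2.0, 1.9] [0.001, -0.0, -0.003]
[-0.42548572  0.48511448 -1.44235541]
```

{"method": "step_arm", "body": {
  "increments": [
    [[0, -1.5, 1], [0, 0, 0], 40],
    [[0, -1.5, 2], [0, 0, 0], 40],
    [[0, -1.5, 2.5], [0, 0, 0], 40],
    [[0, -1.5, 2.5], [0, 0, 0], 54],
    [[0, -1.5, 2.5], [0, 0, 0], 66],
    [[0, -1.5, 2.5], [0, 0, 0], 68],
    [[0, -1.5, -30], [0, 0, 0], 68],
    [[0, -1.5, -60], [0, 0, 0], 68]
  ]
}}

```text
clock: 28.25
eef_pos: [0.5248, -0.0022, 0.0563]
tcp_rot: [-0.001, 0.753, 0.658, -0.001]
ft_force: [-0.1, -0.4, -0.5]
gripper_width: 0.0683
gripper_force: 0.0
```

{"method": "step_arm", "body": {
  "increments": [
    [[0, 0, -50], [0, 0, 0], 72],
    [[0, 0, -100], [0, 0, 0], 72],
    [[0, 0, -120], [0, 0, 0], 72],
    [[0, 0, -120], [0, 0, 0], 72]
  ]
}}

```text
clock: 28.65
eef_pos: [0.5279, -0.0022, 0.1794]
tcp_rot: [0.002, 0.753, 0.658, 0.003]
ft_force: [-0.5, -0.2, 0.5]
gripper_width: 0.0723
gripper_force: 0.0
```

```bash
python3 - <<'E'
from h import *
# boards (moved?)
for n,lo in(("top",130),):
    im=snap(n,"t11");hsv=cv2.cvtColor(im,cv2.COLOR_RGB2HSV);m=cv2.inRange(hsv,(5,90,60),(20,255,220));m[:lo]=0
    for k in cv2.findContours(m,0,1)[0]:
        if cv2.contourArea(k)<80:continue
        print(cv2.boundingRect(k),cv2.minAreaRect((ray(n,k[:,0],.006)[:,:2]*1000).astype(np.float32)))
chain([(599.5,-206.5,180,0)])
E
```

```text
(408, 216, 31, 22) ((440.2483825683594, -358.791259765625), (90.21959686279297, 53.12088394165039), 79.8037338256836)
(359, 168, 29, 17) ((599.153564453125, -206.4407958984375), (51.21339416503906, 88.58374786376953), 0.13313017785549164)
(204, 165, 30, 21) ((601.5011596679688, 280.9052734375), (89.19209289550781, 53.04061508178711), 79.75656127929688)
at [526.4  -2.1 210.9] yaw -7.68 w 72.1 t 28.7
(599.5, -206.5, 180, 0) -> [-192.8, 99.6, 31.1] [0.003, -0.001, -0.134]
```

{"method": "step_arm", "body": {
  "increments": [
    [[-40, 20, 0], [0, 0, -0.06], 75],
    [[-85, 42, 0], [0, 0, -0.13], 75],
    [[-130, 65, 10], [0, 0, -0.13], 75],
    [[-170, 87, 20], [0, 0, -0.13], 75],
    [[-192, 99, 31], [0, 0, -0.13], 75],
    [[-192, 99, 60], [0, 0, -0.13], 75],
    [[-192, 99, 60], [0, 0, -0.13], 75]
  ]
}}

```text
clock: 29.4
eef_pos: [0.5937, -0.2053, 0.1106]
tcp_rot: [-0.005, 0.709, 0.705, -0.003]
ft_force: [-0.6, 0.8, 0.1]
gripper_width: 0.0747
gripper_force: 0.0
```

```bash
python3 - <<'E'
from h import *
print("cap",ray("top",[(349,120)],.12),ray("scene",[(237,227)],.12),"blue (313,156)",ray("top",[(313,156)],.006))
chain([(599.3,-206.5,30,0),(599.3,-206.5,2,0)])
E
```

```text
cap [[ 0.74700189 -0.12549607  0.12      ]] [[ 0.74996352 -0.12132866  0.12      ]] blue (313,156) [[ 0.66305028 -0.01687809  0.006     ]]
at [ 593.7 -205.3  144.1] yaw -0.31 w 74.7 t 29.4
(599.3, -206.5, 30, 0) -> [-1.6, 6.8, 114.0] [-0.011, -0.003, -0.005]
(599.3, -206.5, 2, 0) -> [0.0, 0.0, 28.0] [0.0, 0.0, 0.0]
```

{"method": "step_arm", "body": {
  "increments": [
    [[0, 3, 30], [0, 0, 0], 75],
    [[0, 3, 60], [0, 0, 0], 75],
    [[0, 3, 90], [0, 0, 0], 75],
    [[0, 3, 110], [0, 0, 0], 75],
    [[0, 3, 114], [0, 0, 0], 75],
    [[0, 3, 114], [0, 0, 0], 75],
    [[0, 3, 114], [0, 0, 0], 75]
  ]
}}

```text
clock: 30.1
eef_pos: [0.6019, -0.2054, 0.0033]
tcp_rot: [0.001, 0.708, 0.706, 0.0]
ft_force: [0.5, 0.6, -0.1]
gripper_width: 0.0748
gripper_force: 0.0
```

```bash
python3 - <<'E'
from h import *
chain([(599.3,-206.5,2,0)])
E
```

```text
at [ 601.9 -205.4   36.8] yaw -0.2 w 74.8 t 30.1
(599.3, -206.5, 2, 0) -> [-1.1, -2.7, 34.8] [0.002, 0.0, -0.003]
```

{"method": "step_arm", "body": {
  "increments": [
    [[-1, -2, 20], [0, 0, 0], 75],
    [[-1, -2, 30], [0, 0, 0], 75],
    [[-1, -2, 34], [0, 0, 0], 75],
    [[-1, -2, 34], [0, 0, 0], 75],
    [[-1, -2, 34], [0, 0, 0], 60],
    [[-1, -2, 34], [0, 0, 0], 45],
    [[-1, -2, 34], [0, 0, 0], 45],
    [[-1, -2, 34], [0, 0, 0], 45]
  ],
  "squeeze": 12
}}

```text
clock: 30.9
eef_pos: [0.5995, -0.2068, -0.0313]
tcp_rot: [0.0, 0.709, 0.706, 0.0]
ft_force: [-0.7, 0.1, 2.9]
gripper_width: 0.0559
gripper_force: 12.0
```

```bash
python3 - <<'E'
from h import *
b=jig(0,0)+[.2,.5];chain([(599.3,-206.5,130,0),(*b,130,-7.5)])
E
```

```text
at [ 599.5 -206.8    2.2] yaw -0.23 w 55.9 t 30.9
(599.3, -206.5, 130, 0) -> [0.3, -0.1, -127.8] [0.001, 0.0, -0.004]
(np.float64(525.7), np.float64(-2.2), 130, -7.5) -> [204.3, -73.6, 0.0] [0.0, 0.0, 0.131]
```

{"method": "step_arm", "body": {
  "increments": [
    [[0, 0, -30], [0, 0, 0], 45],
    [[0, 0, -75], [0, 0, 0], 45],
    [[0, 0, -120], [0, 0, 0], 45],
    [[40, -15, -128], [0, 0, 0.06], 45],
    [[80, -30, -128], [0, 0, 0.13], 45],
    [[120, -44, -128], [0, 0, 0.13], 45],
    [[165, -60, -128], [0, 0, 0.13], 45],
    [[204, -73, -128], [0, 0, 0.13], 45]
  ]
}}

```text
clock: 31.7
eef_pos: [0.5258, -0.0001, 0.0964]
tcp_rot: [-0.0, 0.753, 0.658, 0.0]
ft_force: [1.0, 0.1, 0.6]
gripper_width: 0.0555
gripper_force: 12.0
```

{"method": "step_arm", "body": {
  "increments": [
    [[0, 0, 0], [0, 0, 0], 45],
    [[0, 0, 0], [0, 0, 0], 45],
    [[0, 0, 30], [0, 0, 0], 45],
    [[0, 0, 55], [0, 0, 0], 45],
    [[0, 0, 70], [0, 0, 0], 45],
    [[0, 0, 70], [0, 0, 0], 45],
    [[0, 0, 70], [0, 0, 0], 45]
  ]
}}

```text
clock: 32.4
eef_pos: [0.5273, -0.0041, 0.0263]
tcp_rot: [0.0, 0.754, 0.657, -0.0]
ft_force: [-0.4, -0.1, 0.3]
gripper_width: 0.0557
gripper_force: 12.0
```

```bash
python3 - <<'E'
from h import *
b=jig(0,0)+[.2,.5];chain([(*b,46.5,-7.5)])
E
```

```text
at [527.3  -4.1  59.8] yaw -7.81 w 55.7 t 32.4
(np.float64(525.7), np.float64(-2.2), 46.5, -7.5) -> [1.6, -1.8, 13.3] [0.0, 0.001, -0.005]
```

{"method": "step_arm", "body": {
  "increments": [
    [[1.5, -1.5, 6], [0, 0, -0.005], 45],
    [[1.5, -1.5, 11], [0, 0, -0.005], 45],
    [[1.5, -1.5, 13], [0, 0, -0.005], 45],
    [[1.5, -1.5, 13.5], [0, 0, -0.005], 45],
    [[1.5, -1.5, 13.5], [0, 0, -0.005], 45]
  ]
}}

```text
clock: 32.9
eef_pos: [0.5256, -0.0007, 0.0128]
tcp_rot: [0.0, 0.751, 0.66, 0.0]
ft_force: [-1.4, 0.3, 0.2]
gripper_width: 0.0556
gripper_force: 12.0
```

```bash
python3 - <<'E'
from h import *
b=jig(0,0)+[.2,.5];chain([(*b,46.5,-7.5)]);print(read_state()["ft_force"])
E
```

```text
at [525.6  -0.7  46.3] yaw -7.38 w 55.6 t 32.9
(np.float64(525.7), np.float64(-2.2), 46.5, -7.5) -> [-1.5, 0.3, -0.2] [0.0, -0.0, 0.002]
[-1.38812151  0.3033267   0.22845624]
```

{"method": "step_arm", "body": {
  "increments": [
    [[-1.5, 0, 0.5], [0, 0, 0], 45],
    [[-1.5, 0, 0.8], [0, 0, 0], 45],
    [[-1.5, 0, 0.8], [0, 0, 0], 45],
    [[-1.5, 0, 0.8], [0, 0, 0], 62],
    [[-1.5, 0, 0.8], [0, 0, 0], 68],
    [[-1.5, 0, 0.8], [0, 0, 0], 68],
    [[-1.5, 0, -30], [0, 0, 0], 68],
    [[-1.5, 0, -80], [0, 0, 0], 75]
  ]
}}

```text
clock: 33.7
eef_pos: [0.5231, -0.0024, 0.0912]
tcp_rot: [-0.002, 0.751, 0.66, -0.003]
ft_force: [0.7, -0.2, 0.7]
gripper_width: 0.0737
gripper_force: 0.0
```

```bash
python3 - <<'E'
from h import *
chain([(444.5,-220.5,120,-5),(444.5,-220.5,50,-5)])
E
```

```text
at [523.1  -2.4 124.7] yaw -7.4 w 73.7 t 33.7
(444.5, -220.5, 120, -5) -> [-226.4, -49.8, 5.3] [-0.006, 0.001, -0.042]
(444.5, -220.5, 50, -5) -> [0.0, 0.0, 70.0] [0.0, 0.0, 0.0]
```

{"method": "step_arm", "body": {
  "increments": [
    [[-10, -2, -5], [0, 0, 0], 75],
    [[-50, -11, -5], [0, 0, -0.04], 75],
    [[-95, -21, -5], [0, 0, -0.04], 75],
    [[-140, -31, 0], [0, 0, -0.04], 75],
    [[-185, -41, 5], [0, 0, -0.04], 75],
    [[-226, -50, 15], [0, 0, -0.04], 75],
    [[-226, -50, 60], [0, 0, -0.04], 75],
    [[-226, -50, 70], [0, 0, -0.04], 75]
  ]
}}

```text
clock: 34.5
eef_pos: [0.4436, -0.2207, 0.0195]
tcp_rot: [-0.003, 0.739, 0.674, -0.001]
ft_force: [-0.7, 1.2, 0.6]
gripper_width: 0.0753
gripper_force: 0.0
```

{"method": "step_arm", "body": {
  "increments": [
    [[0, 0, 0], [0, 0, 0], 75],
    [[0, 0, 0], [0, 0, 0], 75],
    [[0, 0, 0], [0, 0, 0], 75]
  ]
}}

```text
clock: 34.8
eef_pos: [0.448, -0.2191, 0.0239]
tcp_rot: [0.001, 0.737, 0.676, 0.001]
ft_force: [-0.4, -0.7, 0.3]
gripper_width: 0.0751
gripper_force: 0.0
```

```bash
python3 - <<'E'
from h import *
chain([(444.5,-220.5,6,-5)])
E
```

```text
at [ 448.  -219.1   57.4] yaw -4.98 w 75.1 t 34.8
(444.5, -220.5, 6, -5) -> [-1.7, -3.5, 51.4] [0.002, 0.0, 0.0]
```

{"method": "step_arm", "body": {
  "increments": [
    [[-1.5, -3, 20], [0, 0, 0], 75],
    [[-1.5, -3, 38], [0, 0, 0], 75],
    [[-1.5, -3, 49], [0, 0, 0], 75],
    [[-1.5, -3, 49], [0, 0, 0], 75],
    [[-1.5, -3, 49], [0, 0, 0], 55],
    [[-1.5, -3, 49], [0, 0, 0], 40],
    [[-1.5, -3, 49], [0, 0, 0], 40],
    [[-1.5, -3, 49], [0, 0, 0], 40]
  ],
  "squeeze": 20
}}

```text
clock: 35.6
eef_pos: [0.4449, -0.2215, -0.0256]
tcp_rot: [0.001, 0.738, 0.675, 0.001]
ft_force: [1.6, 0.6, 5.1]
gripper_width: 0.0519
gripper_force: 20.0
```

```bash
python3 - <<'E'
from h import *
b=jig(0,0)+[.2,.5];chain([(444.5,-220.5,140,-5),(*b,140,-7.5)])
E
```

```text
at [ 444.9 -221.5    7.9] yaw -5.09 w 51.9 t 35.6
(444.5, -220.5, 140, -5) -> [0.9, -0.1, -132.1] [0.003, 0.001, -0.002]
(np.float64(525.7), np.float64(-2.2), 140, -7.5) -> [224.5, 61.9, 0.0] [0.0, 0.0, 0.044]
```

{"method": "step_arm", "body": {
  "increments": [
    [[0, 0, -40], [0, 0, 0], 40],
    [[0, 0, -85], [0, 0, 0], 40],
    [[0, 0, -130], [0, 0, 0], 40],
    [[45, 12, -132], [0, 0, 0.04], 40],
    [[90, 25, -132], [0, 0, 0.04], 40],
    [[135, 37, -132], [0, 0, 0.04], 40],
    [[180, 50, -132], [0, 0, 0.04], 40],
    [[224, 62, -132], [0, 0, 0.04], 40]
  ]
}}

```text
clock: 36.4
eef_pos: [0.5251, -0.0016, 0.1057]
tcp_rot: [-0.0, 0.751, 0.66, -0.0]
ft_force: [1.0, 0.3, -1.8]
gripper_width: 0.0515
gripper_force: 20.0
```

{"method": "step_arm", "body": {
  "increments": [
    [[0, 0, 0], [0, 0, 0], 40],
    [[0, 0, 0], [0, 0, 0], 40],
    [[0, 0, 30], [0, 0, 0], 40],
    [[0, 0, 55], [0, 0, 0], 40],
    [[0, 0, 66], [0, 0, 0], 40],
    [[0, 0, 66], [0, 0, 0], 40],
    [[0, 0, 66], [0, 0, 0], 40]
  ]
}}

```text
clock: 37.1
eef_pos: [0.5253, -0.0046, 0.0402]
tcp_rot: [0.0, 0.752, 0.659, -0.0]
ft_force: [-0.4, 0.3, -1.7]
gripper_width: 0.0521
gripper_force: 20.0
```

```bash
python3 - <<'E'
from h import *
b=jig(0,0)+[.2,.5];chain([(*b,58,-7.5)])
E
```

```text
at [525.3  -4.6  73.7] yaw -7.48 w 52.1 t 37.1
(np.float64(525.7), np.float64(-2.2), 58, -7.5) -> [2.4, 0.1, 15.7] [0.0, 0.0, 0.0]
```

{"method": "step_arm", "body": {
  "increments": [
    [[2, 0, 6], [0, 0, 0], 40],
    [[2, 0, 12], [0, 0, 0], 40],
    [[2, 0, 15], [0, 0, 0], 40],
    [[2, 0, 15.5], [0, 0, 0], 40],
    [[2, 0, 15.5], [0, 0, 0], 40]
  ]
}}

```text
clock: 37.6
eef_pos: [0.5255, -0.0013, 0.0244]
tcp_rot: [-0.0, 0.751, 0.66, 0.0]
ft_force: [-0.4, -0.1, 1.7]
gripper_width: 0.052
gripper_force: 20.0
```

```bash
python3 - <<'E'
from h import *
b=jig(0,0)+[.2,.5];chain([(*b,58,-7.5)]);print(read_state()["ft_force"])
E
```

```text
at [525.5  -1.3  57.9] yaw -7.37 w 52.0 t 37.6
(np.float64(525.7), np.float64(-2.2), 58, -7.5) -> [-0.9, 0.3, -0.1] [0.0, -0.0, 0.002]
[-0.37033481 -0.0915078   1.67118662]
```

{"method": "step_arm", "body": {
  "increments": [
    [[-1, 0, 0.3], [0, 0, 0], 40],
    [[-1, 0, 0.3], [0, 0, 0], 56],
    [[-1, 0, 0.3], [0, 0, 0], 66],
    [[-1, 0, 0.3], [0, 0, 0], 68],
    [[-1, 0, -40], [0, 0, 0], 68],
    [[-1, 0, -80], [0, 0, 0], 75],
    [[-1, 0, -80], [0, 0, 0], 75]
  ]
}}

```text
clock: 38.3
eef_pos: [0.5286, -0.0029, 0.1081]
tcp_rot: [0.003, 0.751, 0.66, 0.003]
ft_force: [1.6, -0.2, -1.1]
gripper_width: 0.0749
gripper_force: 0.0
```

```bash
python3 - <<'E'
from h import *
im=snap("top","t12");hsv=cv2.cvtColor(im,cv2.COLOR_RGB2HSV);m=cv2.inRange(hsv,(5,90,60),(20,255,220));m[:130]=0
for k in cv2.findContours(m,0,1)[0]:
    if cv2.contourArea(k)<60:continue
    print(cv2.boundingRect(k),cv2.minAreaRect((ray("top",k[:,0],.006)[:,:2]*1000).astype(np.float32)))
chain([(440.5,-358.5,130,-10),(440.5,-358.5,40,-10)])
E
```

```text
(408, 216, 31, 22) ((440.2054443359375, -359.0301818847656), (89.73405456542969, 53.12088394165039), 79.80374145507812)
(204, 165, 30, 21) ((601.5173950195312, 280.9949035644531), (89.00991821289062, 53.04061508178711), 79.75656127929688)
at [527.3  -2.7 139.7] yaw -7.42 w 75.0 t 38.4
(440.5, -358.5, 130, -10) -> [-364.0, -40.2, 9.2] [0.005, -0.001, 0.045]
(440.5, -358.5, 40, -10) -> [0.0, 0.0, 90.0] [0.0, 0.0, 0.0]
```

{"method": "step_arm", "body": {
  "increments": [
    [[-30, -3, -5], [0, 0, 0.04], 75],
    [[-75, -8, -5], [0, 0, 0.04], 75],
    [[-125, -14, -5], [0, 0, 0.04], 75],
    [[-175, -19, -5], [0, 0, 0.04], 75],
    [[-225, -25, 0], [0, 0, 0.04], 75],
    [[-275, -31, 0], [0, 0, 0.04], 75],
    [[-325, -36, 5], [0, 0, 0.04], 75],
    [[-363, -40, 9], [0, 0, 0.04], 75]
  ]
}}

```text
clock: 39.15
eef_pos: [0.4368, -0.3603, 0.0937]
tcp_rot: [-0.001, 0.765, 0.644, -0.001]
ft_force: [-0.1, -0.4, -0.2]
gripper_width: 0.0752
gripper_force: 0.0
```

{"method": "step_arm", "body": {
  "increments": [
    [[0, 0, 0], [0, 0, 0], 75],
    [[0, 0, 30], [0, 0, 0], 75],
    [[0, 0, 65], [0, 0, 0], 75],
    [[0, 0, 80], [0, 0, 0], 75],
    [[0, 0, 80], [0, 0, 0], 75],
    [[0, 0, 80], [0, 0, 0], 75]
  ]
}}

```text
clock: 39.75
eef_pos: [0.4392, -0.357, 0.0153]
tcp_rot: [-0.0, 0.764, 0.645, 0.0]
ft_force: [-0.1, 0.1, -0.4]
gripper_width: 0.075
gripper_force: 0.0
```

```bash
python3 - <<'E'
from h import *
chain([(440.3,-358.8,2,-10)])
E
```

```text
at [ 439.2 -357.    48.8] yaw -9.65 w 75.0 t 39.8
(440.3, -358.8, 2, -10) -> [-1.6, 1.4, 46.8] [-0.0, -0.0, 0.006]
```

{"method": "step_arm", "body": {
  "increments": [
    [[-1.5, 1, 25], [0, 0, 0.005], 75],
    [[-1.5, 1, 40], [0, 0, 0.005], 75],
    [[-1.5, 1, 46], [0, 0, 0.005], 75],
    [[-1.5, 1, 46], [0, 0, 0.005], 75],
    [[-1.5, 1, 46], [0, 0, 0.005], 60],
    [[-1.5, 1, 46], [0, 0, 0.005], 45],
    [[-1.5, 1, 46], [0, 0, 0.005], 45],
    [[-1.5, 1, 46], [0, 0, 0.005], 45]
  ],
  "squeeze": 12
}}

```text
clock: 40.55
eef_pos: [0.4402, -0.3593, -0.0302]
tcp_rot: [0.001, 0.766, 0.643, 0.0]
ft_force: [0.2, 0.1, 3.8]
gripper_width: 0.0556
gripper_force: 12.0
```

```bash
python3 - <<'E'
from h import *
b=jig(0,0)+[.2,.5];chain([(440.5,-358.5,140,-10),(*b,140,-7.5)])
E
```

```text
at [ 440.2 -359.3    3.3] yaw -9.97 w 55.6 t 40.5
(440.5, -358.5, 140, -10) -> [0.8, 0.3, -136.7] [0.001, 0.0, 0.001]
(np.float64(525.7), np.float64(-2.2), 140, -7.5) -> [365.7, 22.0, 0.0] [0.0, 0.0, -0.044]
```

{"method": "step_arm", "body": {
  "increments": [
    [[0, 0, -45], [0, 0, 0], 45],
    [[0, 0, -95], [0, 0, 0], 45],
    [[15, 1, -137], [0, 0, 0], 45],
    [[65, 4, -137], [0, 0, -0.04], 45],
    [[115, 7, -137], [0, 0, -0.04], 45],
    [[165, 10, -137], [0, 0, -0.04], 45],
    [[215, 13, -137], [0, 0, -0.04], 45],
    [[265, 16, -137], [0, 0, -0.04], 45]
  ]
}}

```text
clock: 41.35
eef_pos: [0.5015, -0.0993, 0.1064]
tcp_rot: [0.0, 0.753, 0.658, 0.0]
ft_force: [0.7, 0.9, 0.0]
gripper_width: 0.0555
gripper_force: 12.0
```

{"method": "step_arm", "body": {
  "increments": [
    [[45, 2, 0], [0, 0, 0], 45],
    [[80, 5, 0], [0, 0, 0], 45],
    [[100, 6, 0], [0, 0, 0], 45],
    [[100, 6, 10], [0, 0, 0], 45],
    [[100, 6, 35], [0, 0, 0], 45],
    [[100, 6, 48], [0, 0, 0], 45],
    [[100, 6, 48], [0, 0, 0], 45],
    [[100, 6, 48], [0, 0, 0], 45]
  ]
}}

```text
clock: 42.15
eef_pos: [0.5203, -0.004, 0.0581]
tcp_rot: [-0.0, 0.753, 0.658, -0.0]
ft_force: [1.3, -0.2, 0.5]
gripper_width: 0.0555
gripper_force: 12.0
```

```bash
python3 - <<'E'
from h import *
b=jig(0,0)+[.2,.5];chain([(*b,77.3,-7.5)])
E
```

```text
at [520.3  -4.   91.6] yaw -7.77 w 55.5 t 42.1
(np.float64(525.7), np.float64(-2.2), 77.3, -7.5) -> [2.5, 5.1, 14.3] [-0.001, 0.0, -0.005]
```

{"method": "step_arm", "body": {
  "increments": [
    [[2, 5, 4], [0, 0, -0.005], 45],
    [[2, 5, 9], [0, 0, -0.005], 45],
    [[2, 5, 13], [0, 0, -0.005], 45],
    [[2, 5, 14], [0, 0, -0.005], 45],
    [[2, 5, 14], [0, 0, -0.005], 45]
  ]
}}

```text
clock: 42.65
eef_pos: [0.5256, -0.0016, 0.0441]
tcp_rot: [-0.0, 0.751, 0.66, -0.0]
ft_force: [-0.5, -0.4, 0.6]
gripper_width: 0.0556
gripper_force: 12.0
```

```bash
python3 - <<'E'
from h import *
b=jig(0,0)+[.2,.5];chain([(*b,77.3,-7.5)]);print(read_state()["ft_force"])
E
```

```text
at [525.6  -1.6  77.6] yaw -7.39 w 55.6 t 42.6
(np.float64(525.7), np.float64(-2.2), 77.3, -7.5) -> [-0.6, 0.1, 0.3] [-0.0, -0.0, 0.002]
[-0.48211563 -0.40430402  0.60029719]
```

Release and go for the last pack at (440,295). The carry path has to stay above the post.

{"method": "step_arm", "body": {
  "increments": [
    [[-0.5, 0, 0.8], [0, 0, 0], 45],
    [[-0.5, 0, 0.8], [0, 0, 0], 45],
    [[-0.5, 0, 0.8], [0, 0, 0], 60],
    [[-0.5, 0, 0.8], [0, 0, 0], 68],
    [[-0.5, 0, 0.8], [0, 0, 0], 68],
    [[-0.5, 0, -40], [0, 0, 0], 70],
    [[-0.5, 0, -90], [0, 0, 0], 75],
    [[-0.5, 0, -140], [0, 0, 0], 75]
  ]
}}

```text
clock: 43.45
eef_pos: [0.525, -0.0023, 0.1853]
tcp_rot: [-0.001, 0.751, 0.66, -0.001]
ft_force: [1.3, 0.0, -0.7]
gripper_width: 0.075
gripper_force: 0.0
```

```bash
python3 - <<'E'
from h import *
im=snap("top","t13");chain([(440,295,222,11),(440,295,50,11)])
h=cv2.cvtColor(im,cv2.COLOR_RGB2HSV)
for b in[(155,184,202,220),(186,206,236,246)]:
    c=h[b[1]:b[3],b[0]:b[2]];m=cv2.inRange(c,(90,50,30),(125,255,140));ks=cv2.findContours(m,0,1)[0]
    for k in ks:
        if cv2.contourArea(k)>20:print("panel",cv2.minAreaRect((ray("top",k[:,0]+[b[0],b[1]],.024)[:,:2]*1000).astype(np.float32)))
E
```

```text
at [530.1  -2.4 226.5] yaw -7.45 w 75.4 t 43.5
(440, 295, 222, 11) -> [283.2, -127.9, 3.6] [0.012, -0.0, -0.322]
(440, 295, 50, 11) -> [0.0, 0.0, 172.0] [0.0, 0.0, 0.0]
panel ((440.4212646484375, 316.0950927734375), (32.827545166015625, 28.14954376220703), 11.534488677978516)
```

{"method": "step_arm", "body": {
  "increments": [
    [[35, -15, 0], [0, 0, -0.1], 75],
    [[75, -33, 0], [0, 0, -0.2], 75],
    [[120, -53, 0], [0, 0, -0.32], 75],
    [[165, -73, 0], [0, 0, -0.32], 75],
    [[210, -92, 0], [0, 0, -0.32], 75],
    [[250, -109, 0], [0, 0, -0.32], 75],
    [[283, -123, 0], [0, 0, -0.32], 75],
    [[283, -123, 40], [0, 0, -0.32], 75]
  ]
}}

```text
clock: 44.3
eef_pos: [0.4411, 0.3041, 0.1472]
tcp_rot: [-0.001, 0.633, 0.774, 0.007]
ft_force: [0.8, 0.5, -0.5]
gripper_width: 0.0754
gripper_force: 0.0
```

{"method": "step_arm", "body": {
  "increments": [
    [[0, 0, 40], [0, 0, 0], 75],
    [[0, 0, 80], [0, 0, 0], 75],
    [[0, 0, 120], [0, 0, 0], 75],
    [[0, 0, 125], [0, 0, 0], 75],
    [[0, 0, 125], [0, 0, 0], 75],
    [[0, 0, 125], [0, 0, 0], 75]
  ]
}}

```text
clock: 44.9
eef_pos: [0.4413, 0.295, 0.0208]
tcp_rot: [0.0, 0.637, 0.771, 0.001]
ft_force: [0.8, 0.2, 0.1]
gripper_width: 0.0747
gripper_force: 0.0
```

```bash
python3 - <<'E'
from h import *
chain([(440.3,295.5,8,11)])
E
```

```text
at [441.3 295.   54.3] yaw 10.93 w 74.7 t 44.9
(440.3, 295.5, 8, 11) -> [0.7, -1.0, 46.3] [0.002, -0.001, -0.001]
```

{"method": "step_arm", "body": {
  "increments": [
    [[0.5, -1, 20], [0, 0, 0], 75],
    [[0.5, -1, 38], [0, 0, 0], 75],
    [[0.5, -1, 46], [0, 0, 0], 75],
    [[0.5, -1, 46], [0, 0, 0], 75],
    [[0.5, -1, 46], [0, 0, 0], 55],
    [[0.5, -1, 46], [0, 0, 0], 40],
    [[0.5, -1, 46], [0, 0, 0], 40],
    [[0.5, -1, 46], [0, 0, 0], 40]
  ],
  "squeeze": 20
}}

```text
clock: 45.7
eef_pos: [0.4404, 0.2953, -0.0259]
tcp_rot: [0.0, 0.637, 0.771, 0.001]
ft_force: [1.6, 1.0, 5.6]
gripper_width: 0.0521
gripper_force: 20.0
```

{"method": "step_arm", "body": {
  "increments": [
    [[0, 0, 0], [0, 0, 0], 40],
    [[0, 0, -30], [0, 0, 0], 40],
    [[0, 0, -75], [0, 0, 0], 40],
    [[0, 0, -120], [0, 0, 0], 40],
    [[0, 0, -165], [0, 0, 0], 40],
    [[0, 0, -205], [0, 0, 0], 40],
    [[0, 0, -222], [0, 0, 0], 40],
    [[0, 0, -222], [0, 0, 0], 40]
  ]
}}

```text
clock: 46.5
eef_pos: [0.4401, 0.2954, 0.1976]
tcp_rot: [0.0, 0.636, 0.771, 0.002]
ft_force: [-0.1, 0.9, -1.1]
gripper_width: 0.0519
gripper_force: 20.0
```

```bash
python3 - <<'E'
from h import *
b=jig(0,0)+[.2,.5];chain([(*b,230,-7.5)])
E
```

```text
at [440.1 295.4 231.1] yaw 10.94 w 51.9 t 46.5
(np.float64(525.7), np.float64(-2.2), 230, -7.5) -> [-308.5, 27.6, 0.5] [0.004, -0.003, 0.322]
```

{"method": "step_arm", "body": {
  "increments": [
    [[-40, 4, 0], [0, 0, 0.1], 40],
    [[-85, 8, 0], [0, 0, 0.2], 40],
    [[-130, 12, 0], [0, 0, 0.32], 40],
    [[-175, 16, 0], [0, 0, 0.32], 40],
    [[-220, 20, 0], [0, 0, 0.32], 40],
    [[-265, 24, 0], [0, 0, 0.32], 40],
    [[-300, 27, 0], [0, 0, 0.32], 40],
    [[-308, 28, 0], [0, 0, 0.32], 40]
  ]
}}

```text
clock: 47.3
eef_pos: [0.5243, -0.0082, 0.1935]
tcp_rot: [0.0, 0.754, 0.657, -0.002]
ft_force: [0.1, -0.4, -1.2]
gripper_width: 0.0518
gripper_force: 20.0
```

{"method": "step_arm", "body": {
  "increments": [
    [[0, 0, 0], [0, 0, 0], 40],
    [[0, 0, 35], [0, 0, 0], 40],
    [[0, 0, 75], [0, 0, 0], 40],
    [[0, 0, 110], [0, 0, 0], 40],
    [[0, 0, 125], [0, 0, 0], 40],
    [[0, 0, 125], [0, 0, 0], 40],
    [[0, 0, 125], [0, 0, 0], 40]
  ]
}}

```text
clock: 48.0
eef_pos: [0.5246, -0.0006, 0.07]
tcp_rot: [-0.001, 0.75, 0.661, -0.0]
ft_force: [-0.2, 0.8, -1.1]
gripper_width: 0.0521
gripper_force: 20.0
```

```bash
python3 - <<'E'
from h import *
b=jig(0,0)+[.2,.5];chain([(*b,87.8,-7.5)])
E
```

```text
at [524.6  -0.6 103.5] yaw -7.26 w 52.1 t 48.0
(np.float64(525.7), np.float64(-2.2), 87.8, -7.5) -> [-1.4, 1.3, 15.7] [-0.001, -0.001, 0.004]
```

{"method": "step_arm", "body": {
  "increments": [
    [[-1, 1, 6], [0, 0, 0.004], 40],
    [[-1, 1, 12], [0, 0, 0.004], 40],
    [[-1, 1, 15], [0, 0, 0.004], 40],
    [[-1, 1, 15.5], [0, 0, 0.004], 40],
    [[-1, 1, 15.5], [0, 0, 0.004], 40]
  ]
}}

```text
clock: 48.5
eef_pos: [0.526, -0.0035, 0.0547]
tcp_rot: [-0.0, 0.753, 0.659, 0.0]
ft_force: [0.5, 0.4, -0.9]
gripper_width: 0.0515
gripper_force: 20.0
```

```bash
python3 - <<'E'
from h import *
b=jig(0,0)+[.2,.5];chain([(*b,87.8,-7.5)]);print(read_state()["ft_force"])
E
```

```text
at [526.   -3.5  88.2] yaw -7.62 w 51.5 t 48.5
(np.float64(525.7), np.float64(-2.2), 87.8, -7.5) -> [1.3, -0.5, 0.4] [0.0, -0.0, -0.002]
[ 0.52269101  0.35209397 -0.85080564]
```

{"method": "step_arm", "body": {
  "increments": [
    [[1, 0, 0.6], [0, 0, 0], 40],
    [[1, 0, 1], [0, 0, 0], 40],
    [[1, 0, 1], [0, 0, 0], 56],
    [[1, 0, 1], [0, 0, 0], 66],
    [[1, 0, 1], [0, 0, 0], 68],
    [[1, 0, -45], [0, 0, 0], 68],
    [[1, 0, -95], [0, 0, 0], 68],
    [[1, 0, -140], [0, 0, 0], 60]
  ]
}}

```text
clock: 49.3
eef_pos: [0.5258, -0.0026, 0.1963]
tcp_rot: [-0.0, 0.753, 0.659, -0.0]
ft_force: [1.5, 0.4, -0.0]
gripper_width: 0.0621
gripper_force: 0.0
```

```bash
python3 - <<'E'
from h import *
chain([(440,170,250,35),(541.5,120.7,250,71.3)],(525.7,-2.2,228,-7.5))
E
```

```text
at [525.8  -2.6 229.8] yaw -7.5 w 62.1 t 49.3
(440, 170, 250, 35) -> [159.5, -107.4, -22.0] [0.0, 0.0, -0.742]
(541.5, 120.7, 250, 71.3) -> [-98.6, 54.9, 0.0] [0.0, 0.0, -0.634]
```

{"method": "step_arm", "body": {
  "increments": [
    [[25, -15, -22], [0, 0, -0.13], 40],
    [[50, -33, -22], [0, 0, -0.26], 40],
    [[80, -53, -22], [0, 0, -0.39], 40],
    [[110, -73, -22], [0, 0, -0.52], 40],
    [[140, -95, -22], [0, 0, -0.65], 40],
    [[159, -107, -22], [0, 0, -0.74], 40],
    [[159, -107, -22], [0, 0, -0.74], 40],
    [[159, -107, -22], [0, 0, -0.74], 40]
  ]
}}

```text
clock: 50.1
eef_pos: [0.4413, 0.1687, 0.2167]
tcp_rot: [0.0, 0.464, 0.886, -0.0]
ft_force: [0.1, -0.3, -0.7]
gripper_width: 0.0397
gripper_force: 0.0
```

```bash
python3 - <<'E'
from h import *
chain([(541.5,120.7,250,71.3)])
s=snap("scene","s14");t=snap("top","t14")
A=cv2.resize(s[165:265,280:380,::-1],(500,500),interpolation=cv2.INTER_CUBIC);B=cv2.resize(t[165:225,275:335,::-1],(300,300),interpolation=cv2.INTER_CUBIC)
o=np.zeros((500,800,3),np.uint8);o[:,:500]=A
for z,x,y in((.044,26,45),(.098,26,45)):
    for sx,sy in((1,1),(1,-1),(-1,-1),(-1,1)):
        w=jig(sx*x,sy*y)/1000;q=(proj("top",[[*w,z]])[0]-[275,165]+.5)*5;cv2.circle(B,tuple(q.astype(int)),2,(0,0,255) if z>.05 else (255,0,0),-1)
        q=(proj("scene",[[*w,z]])[0]-[280,165]+.5)*5;cv2.circle(o,tuple(q.astype(int)),2,(0,0,255) if z>.05 else (255,0,0),-1)
o[:300,500:]=B
cv2.imwrite("pics/m14.png",o)
E
```

```text
at [441.3 168.7 250.2] yaw 34.7 w 39.7 t 50.1
(541.5, 120.7, 250, 71.3) -> [-96.5, 55.1, 0.2] [-0.0, 0.0, -0.639]
```

View pics/m14.png

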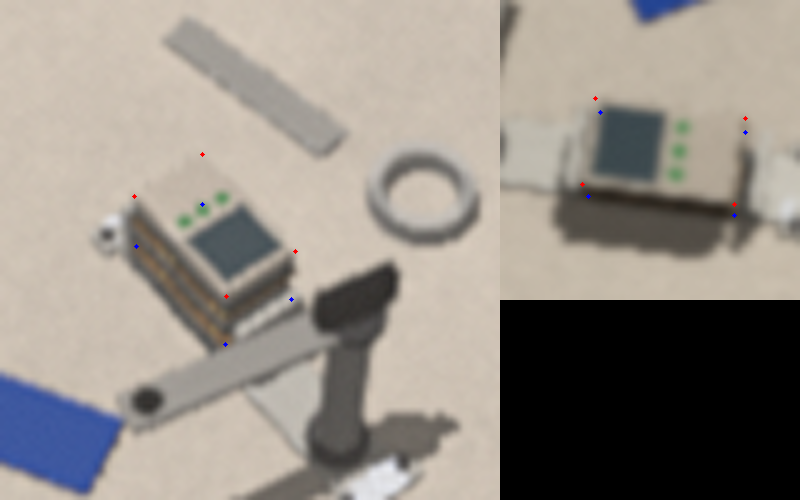

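The stack is square and complete: three packs with two brown boards between them, top corners on the predicted points. Now turning the arm back.

{"method": "step_arm", "body": {
  "increments": [
    [[-15, 9, 0], [0, 0, -0.13], 40],
    [[-35, 20, 0], [0, 0, -0.26], 40],
    [[-55, 31, 0], [0, 0, -0.39], 40],
    [[-75, 43, 0], [0, 0, -0.52], 40],
    [[-96, 55, 0], [0, 0, -0.64], 40],
    [[-96, 55, 0], [0, 0, -0.64], 40],
    [[-96, 55, 0], [0, 0, -0.64], 40],
    [[-96, 55, 0], [0, 0, -0.64], 40]
  ]
}}

```text
clock: 51.0
eef_pos: [0.5401, 0.1217, 0.2165]
tcp_rot: [-0.001, 0.162, 0.987, -0.0]
ft_force: [0.2, 0.1, 0.3]
gripper_width: 0.04
gripper_force: 0.0
```

```bash
python3 - <<'E'
from h import *
chain([(541.3,120.7,165,71.3)])
E
```

```text
at [540.1 121.7 250. ] yaw 71.36 w 40.0 t 51.0
(541.3, 120.7, 165, 71.3) -> [-1.5, -0.5, 85.0] [-0.001, -0.001, 0.001]
```

{"method": "step_arm", "body": {
  "increments": [
    [[-1, 0, 25], [0, 0, 0], 40],
    [[-1, 0, 50], [0, 0, 0], 40],
    [[-1, 0, 75], [0, 0, 0], 40],
    [[-1, 0, 84], [0, 0, 0], 40],
    [[-1, 0, 84], [0, 0, 0], 40],
    [[-1, 0, 84], [0, 0, 0], 40]
  ],
  "squeeze": 40
}}

```text
clock: 51.6
eef_pos: [0.5423, 0.122, 0.1336]
tcp_rot: [0.001, 0.161, 0.987, 0.0]
ft_force: [0.5, 0.3, 0.6]
gripper_width: 0.04
gripper_force: 0.0
```

{"method": "step_arm", "body": {
  "increments": [
    [[0, 0, 0], [0, 0, 0], 20],
    [[0, 0, 0], [0, 0, 0], 0],
    [[0, 0, 0], [0, 0, 0], 0],
    [[0, 0, 0], [0, 0, 0], 0],
    [[0, 0, 0], [0, 0, 0], 0]
  ]
}}

```text
clock: 52.1
eef_pos: [0.5417, 0.1198, 0.1331]
tcp_rot: [-0.0, 0.162, 0.987, -0.001]
ft_force: [-1.4, -3.2, 6.0]
gripper_width: 0.0116
gripper_force: 40.0
```

```bash
python3 - <<'E'
from h import *
k=jig(0,125);chain([(541.8,120.9,166,-7.5)])
E
```

```text
at [541.7 119.8 166.6] yaw 71.38 w 11.6 t 52.1
(541.8, 120.9, 166, -7.5) -> [0.3, 1.1, 0.6] [-0.002, 0.002, 1.377]
```

{"method": "step_arm", "body": {
  "increments": [
    [[0, 0, 0], [0, 0, 0.13], 0],
    [[0, 0, 0], [0, 0, 0.27], 0],
    [[0, 0, 0], [0, 0, 0.41], 0],
    [[0, 0, 0], [0, 0, 0.55], 0],
    [[0, 0, 0], [0, 0, 0.69], 0],
    [[0, 0.5, 0], [0, 0, 0.83], 0],
    [[0, 1, 0], [0, 0, 0.97], 0],
    [[0, 1, 0], [0, 0, 1.1], 0]
  ]
}}

```text
clock: 52.9
eef_pos: [0.5419, 0.1199, 0.1331]
tcp_rot: [0.001, 0.656, 0.755, -0.001]
ft_force: [-2.7, -5.6, 5.0]
gripper_width: 0.0117
gripper_force: 40.0
```

{"method": "step_arm", "body": {
  "increments": [
    [[0, 0, 0], [0, 0, 0.12], 0],
    [[0, 0, 0], [0, 0, 0.22], 0],
    [[0, 0, 0], [0, 0, 0.275], 0],
    [[0, 0, 0], [0, 0, 0.275], 0],
    [[0, 0, 0], [0, 0, 0.275], 0]
  ]
}}

```text
clock: 53.4
eef_pos: [0.542, 0.1199, 0.1331]
tcp_rot: [0.001, 0.752, 0.66, -0.001]
ft_force: [-1.7, -5.2, 4.9]
gripper_width: 0.0117
gripper_force: 40.0
```

```bash
python3 - <<'E'
from h import *
chain([(541.8,120.9,166,-7.5)]);print(read_state()["ft_torque"])
E
```

```text
at [542.  119.9 166.6] yaw -7.47 w 11.7 t 53.4
(541.8, 120.9, 166, -7.5) -> [0.9, -0.4, 0.6] [-0.0, 0.003, 0.001]
[-1.08421403  0.47085251 -0.13815146]
```

{"method": "step_arm", "body": {
  "increments": [
    [[0, 0, 0], [0, 0, 0], 40],
    [[0, 0, 0], [0, 0, 0], 40],
    [[0, 0, 0], [0, 0, 0], 40],
    [[0, 0, -30], [0, 0, 0], 40],
    [[0, 0, -70], [0, 0, 0], 40],
    [[0, 0, -90], [0, 0, 0], 40],
    [[0, 0, -90], [0, 0, 0], 40]
  ]
}}

```text
clock: 54.1
eef_pos: [0.5445, 0.1234, 0.2256]
tcp_rot: [0.001, 0.751, 0.661, 0.003]
ft_force: [0.1, 0.1, 0.3]
gripper_width: 0.04
gripper_force: 0.0
```

{"method": "step_arm", "body": {
  "increments": [
    [[40, -20, 0], [0, 0, 0], 40],
    [[80, -40, 0], [0, 0, 0], 40],
    [[120, -60, 0], [0, 0, 0], 40],
    [[160, -80, 0], [0, 0, 0], 40],
    [[180, -90, 0], [0, 0, 0], 40],
    [[180, -90, 0], [0, 0, 0], 40],
    [[180, -90, 0], [0, 0, 0], 40]
  ]
}}

```text
clock: 54.8
eef_pos: [0.4755, 0.3118, 0.2217]
tcp_rot: [0.0, 0.751, 0.661, -0.001]
ft_force: [0.0, -1.5, 0.9]
gripper_width: 0.0398
gripper_force: 0.0
```

```bash
python3 - <<'E'
from h import *
a=snap("scene","s15");snap("top","t15");g=cv2.cvtColor(a,cv2.COLOR_RGB2GRAY);h=np.radians(JY)
for th in(-.15,-.08,0,.08,.15):
    d=jig(0,125)+127*np.array([np.sin(th+h),-np.cos(th+h)]);p=proj("scene",[[d[0]/1e3,d[1]/1e3,.158]])[0];q=p.round().astype(int)
    print(th,p,g[q[1]-1:q[1]+2,q[0]-1:q[0]+2].mean())
# bystanders and stack vs earlier pictures
for f0,f1 in(("s0","s15"),):
    d=np.abs(cv2.imread(f"pics/{f0}.png").astype(int)-cv2.imread(f"pics/{f1}.png")).sum(2)
    for n,(x,y) in dict(glue=(239,237),cutter=(302,309),rule=(331,182),tape=(364,204),cup=(228,147),boardC=(375,304),marker=(408,233)).items():print(n,d[y-10:y+10,x-14:x+14].mean().round(1))
d=np.abs(cv2.imread("pics/s14.png").astype(int)-cv2.imread("pics/s15.png")).sum(2);print("stack side",d[210:230,305:325].mean())
chain([])
E
```

```text
-0.15 [327.59741501 194.10542205] 207.77777777777777
-0.08 [324.97852414 195.38742169] 169.0
0 [322.11670605 197.03955449] 62.0
0.08 [319.41080849 198.8844401 ] 143.0
0.15 [317.18390598 200.65058833] 187.55555555555554
glue 35.5
cutter 38.3
rule 42.1
tape 39.4
cup 25.1
boardC 32.1
marker 184.9
stack side 20.68
at [476.6 310.2 255.7] yaw -7.49 w 39.8 t 54.9
```

```bash
python3 -c "
from h import *
print(job.finish_job())"
```

```text
the job is handed in; nothing more can be done
None
```

The job is handed in: the knob broke free, the three packs are stacked on the bed with two brown boards between them, and the arm is back over the middle of the stack. I never worked low near the bystanders, but a last image check of the marker wasn't possible because the robot or its shadow was over it.

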